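# Jack up the front of an instrument stand

### The arm

A 6-joint arm with a two-finger parallel gripper is mounted at the origin on a cart in front of the work surface, level with it; the furniture and walls round the work are solid. World frame = base frame: x ahead of the robot, y to its left, z up, the work surface at z = 0. Lengths are in m, angles in rad, forces in N, time in s.
With the tool pointing down it reaches from about 0.325 to 0.9 m from the base axis. Payload 6.1 kg.
Tool frame: the origin (TCP) lies midway between the tips of the shut fingers; the grasp point (between the pads) lies 19 mm behind it (arm.hold_point_z is the distance from the TCP to the grasp point, in m); z points along the fingers, x is the direction in which the jaws open and shut, and the axes are right-handed (so a half turn about z gives the same grasp; the last joint's range is limited). The gripper opens to 87 mm and grips with 3 to 60 N. Pads are 19 mm wide; open, the fingers measure 117 mm over their backs; the gripper's body (75 mm by 190 mm) begins 51 mm behind the grasp point.
Start: joints at [1.004, 0.22, 1.526, -0, 1.395, -0.126], TCP at [0.267, 0.565, 0.191] pointing down, gripper open.
Joint ranges: [-2.98, 2.98], [-0.91, 2.08], [0.09, 2.57], [-1.24, 4.39], [0.2, 2.65], [-2.68, 2.68]. Speed limits (rad/s): [2.57, 2.57, 3.01, 3.14, 3.14, 3.14].

### API

Orientations are given as a 3x3 rotation matrix whose columns are the frame's x, y, z axes.
In Python, from station import arm gives the robot as it stands.
- The arm moves only by the shell command python3 -m jog 'ROWS' [FORCE]. ROWS is JSON, a list that holds one entry, the list of rows, each a list of 7 numbers: the shift along the tool's x, y, z in m, then the turn, a rotation vector about the tool's x, y, z in rad, then the closure, from 0 (fully open) to 1 (shut). A call has 1 to 8 rows; each row is the pose to reach, as a shift and turn from the pose commanded when the call began, along the tool's axes at that moment; what a row does not reach only later rows make up. A row lasts 1/8 s, in which the tool goes at most 62.5 mm and 10.7 degrees, less where a joint would pass 70% of its speed; a pose out of reach is approached as far as the arm can. A call with a gripper value outside its range is refused whole. The fingers move at their own pace and stop on an object; FORCE is the grip in N (left out, the last holds). Time passes only in rows, so rows that repeat a pose let the fingers close. It gives the time, the measured TCP pose, the force and the opening at its end, in the units of the state.
- arm.observe(): the state, without advancing time (a new reading comes with each control period).
- arm.camera(name): name is "scene" or "top"; returns (picture, depth): 420x560x3 uint8, red, green, blue; 420x560 float32, m along the optical axis (not along the pixel's ray), 0 where there is no reading.
- arm.camera_model(name): a dict with "K" (3x3 intrinsics, pixels), "k1" (the pictures are not rectified: a ray, as slopes to the right and down, at radius r is drawn at 1 + k1 r^2 times it, then the intrinsics apply), "R" (3x3) and "t" (3): a world point X has camera coordinates R X + t. Camera axes: x right, y down, z forward; pixel columns grow to the right and rows downward; lengths in m; the calibration is good to about 2 mm. A picture is of the moment at which its call begins. camera_model takes no time and is no camera call.
- arm.close_job(): hands the job in, once; it reports no verdict.
The state is a dict: "t": time; "q": joint angles; "dq": joint speeds; "joint_torque": joint torques, N m; "tool_pos": TCP position; "orientation": TCP orientation; "wrist_force": force on the tool from outside, world axes, zero at the start; "torque": the same for the moment, N m; "gripper_width": opening from 0.0 (shut) to 1.0 (fully open).
Only numpy, scipy, OpenCV 4.12 (cv2) and the standard library are available. Lean on these libraries where they do the work, as an engineer would, in place of code of your own. Each camera call takes 0.05 s, during which the arm holds its last target.

### The job

Lift the front of the small instrument stand with the lever jack so that a colleague can get at its front feet: set the jack flat on the worktop with its saddle centred under the round lift pad, and take the pump handle from its stand and push it fully home in the jack's upright socket. Then, with saddle, pad and handle in place, swing the handle down toward the jack's tail as far as it goes so that the jack raises the plate, and finish while still holding the handle down there: do not let go. Lift only with the jack, and leave the other things on the worktop where they are.

Things in the scene. Friction and masses are not known exactly. Their poses are not given: they have to be found in the camera images.
- plinth: Fixed instrument stand; origin: centre of the underside of its 130 x 180 mm foot plate. The top plate (130 x 150 mm, with a white cased instrument 150 mm high over all) is hinged at the rear (x = +55, z = 80 mm) and rests on two front posts (x = -50, y = +-70 mm). From its front edge (x = -65 mm) a tongue 36 mm wide juts 57 mm to -x, top 86 mm up; below the tongue it is empty.
- lift_pad (a point): The lift point: centre of the flat underside of a round steel pad, 22 mm across, under the end of the tongue; x = -110, y = 0, z = 74 mm in the stand's frame with the plate down. A round boss with a dark dot marks the spot on top of the tongue. Lifting here takes 5 to 10 N; the plate falls back when not held up; the jack pressed fully down raises the pad by about 17 mm.
- jack: Loose dark steel lever jack, 0.7 to 0.95 kg. Origin: underside of its base plate (185 x 70 x 10 mm, x from -95 to +90), +x to the nose (saddle), -x to the tail. Round tower with saddle at x = +65; lever socket between cheeks (53 mm over all, 48 tall) at x = -45. To carry it, grip the upright fin centred over the origin (near the centre of mass): 44 mm long in x, 16 mm thick in y, from 10 to 75 mm up.
- jack_saddle (a point): Centre of the flat top of the jack's round saddle, 34 mm across; x = +65, z = 62 mm in the jack's frame with the lever upright, so it slides under the pad with 12 mm to spare. It rises straight up 27 mm per rad of lever, 30 mm in all. The base plate reaches 25 mm beyond its centre.
- jack_socket (a point): Centre of the mouth of the jack's lever socket: a 30 x 30 mm steel block with a round hole 15.8 mm wide, chamfered, 35 mm deep, opening straight up while the lever is upright; mouth 80 mm above the jack's underside; z axis points out of the hole. The block turns about an axis along the jack's y, 45 mm below the mouth (x = -45, z = 35 mm in the jack's frame).
- jack_socket_floor (a point): Centre of the floor of the socket's hole, 35 mm below its mouth.
- jack_lever (a joint): Lever angle, rad: 0 = socket upright (a spring holds it there and brings it back when let go), grows as the handle's top swings toward the jack's tail (-x of the jack), stop at 1.1 (handle 27 degrees above level). The saddle meets the pad at about 0.44. Pressing at the handle's grip takes about 3 to 5 N under load.
- pump_handle: The loose pump handle: straight steel rod 14 mm across with a chamfered foot, 134 mm long, 0.12 kg; from 70 mm up it has a black rubber grip 18 mm across. Origin: centre of its foot; z axis along the rod to the grip end. It stands upright in the handle stand. Home in the socket, its foot is on the socket floor, 10 mm from the lever's turning axis.
- handle_stand: Fixed grey block that holds the pump handle, 60 x 60 mm (foot 76 x 76 mm), 45 mm tall; origin: centre of its underside. One upright round hole in the middle, 16.5 mm wide, 35 mm deep, so the handle's foot stands 10 mm above the worktop.
- gas_cylinder: Obstacle, fixed: tall grey gas cylinder, about 160 mm across and 0.5 m tall; 0.4 m up a knob and gauge stick out to 90 mm from its axis toward the robot, standing behind the work, between the instrument stand and the left side; keep hand and forearm clear of it. Origin: centre of its underside.
- vial_1: Bystander, to be left alone: small screw vial with a black cap, 22 mm across, 47 mm tall, standing; origin at the centre of its underside.
- petri_dish_a: Bystander, to be left alone: flat round petri dish, 60 mm across, 14 mm tall; origin at the centre of its underside.
- eyepiece_10: Bystander, to be left alone: black microscope eyepiece standing on its barrel, 37 mm across, 44 mm tall; origin at the centre of its underside.
- ptfe_tape: Bystander, to be left alone: white tape spool lying flat, 50 mm across, 14 mm tall; origin at the centre of its underside.
- vial_3: Bystander, to be left alone: small screw vial with a blue cap, 22 mm across, 47 mm tall, standing; origin at the centre of its underside.
- spanner_14: Bystander, to be left alone: flat open-ended spanner, 138 mm long, 5 mm thick; origin at the centre of its underside.
Mind the look-alikes: they are no part of the job. What is shaped like the pump_handle but yellow is not meant.

How it is judged:
By the outcome, as a careful person would: the job done as asked, in the order asked, and still so for the second after the job is handed in, while the arm keeps its last pose, push and grip.
It also fails if it takes over 67 s, if anything falls off the work surface, if the arm or the gripper's body presses on something with over 40 N, if the wrist force passes 120 N, or if a joint passes its speed limit or range.

## Working session

There is one attempt and no reset: what is moved stays moved. The work goes in short steps, Python scripts to look and compute and a shell command to move; the robot and the scene stay as the last step left them, time stands still between calls to the robot, and variables do not carry over. Pictures are saved under pics/ and viewed, and the job is handed in when it is done.

```bash
ls; mkdir -p pics; python3 - <<'E'
from station import arm
import cv2,numpy as np
print(arm.hold_point_z, arm.observe())
for n in ("scene","top"):
    p,d=arm.camera(n); cv2.imwrite(f"pics/{n}0.png",cv2.cvtColor(p,cv2.COLOR_RGB2BGR)); np.savez(f"pics/{n}0.npz",p=p,d=d)
    print(n,arm.camera_model(n))
E
```

```text
pics
0.0187 {'t': 0.0, 'q': array([ 1.00387576e+00,  2.21229711e-01,  1.52761536e+00,  4.65869887e-06,
        1.39469231e+00, -1.26060658e-01]), 'dq': array([-0.00089149, -0.0004987 ,  0.00192661, -0.00172933, -0.00212556,
       -0.00031027]), 'joint_torque': array([-8.87886545e-04, -4.94603920e+01, -3.87380898e+01,  6.99024741e-02,
        5.68892865e-02, -1.65802517e-04]), 'tool_pos': array([0.26630934, 0.56467121, 0.19033284]), 'orientation': array([[ 4.26717040e-01,  9.04384580e-01, -1.04825840e-03],
       [ 9.04383131e-01, -4.26718255e-01, -1.63802687e-03],
       [-1.92871723e-03, -2.49053239e-04, -9.99998109e-01]]), 'wrist_force': array([ 0.81301862, -0.14486969, -0.39763798]), 'torque': array([ 0.05150385, -0.03153658, -0.03734307]), 'gripper_width': 0.9989839768058884}
scene {'K': array([[446.32623841,   0.        , 288.24314649],
       [  0.        , 446.32623841, 212.5303323 ],
       [  0.        ,   0.        ,   1.        ]]), 'k1': -0.07598008725586326, 'R': array([[-0.44383691, -0.89609159,  0.00535304],
       [-0.38255927,  0.18407409, -0.90540882],
       [ 0.81034388, -0.40390171, -0.42450702]]), 't': array([0.26039515, 0.28213142, 0.71140913])}
top {'K': array([[440.35309153,   0.        , 283.40569146],
       [  0.        , 440.35309153, 207.96215406],
       [  0.        ,   0.        ,   1.        ]]), 'k1': -0.12003868381524185, 'R': array([[-0.01517478, -0.99974814,  0.01653428],
       [-0.99660933,  0.01378561, -0.08111599],
       [ 0.08086763, -0.01770913, -0.99656752]]), 't': array([0.01439103, 0.58226739, 1.4415242 ])}
```

View pics/scene0.png

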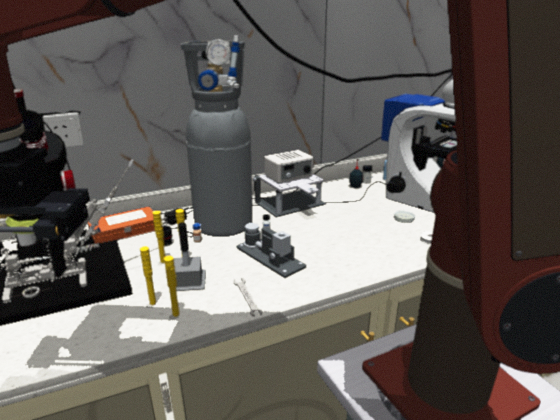

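View pics/top0.png

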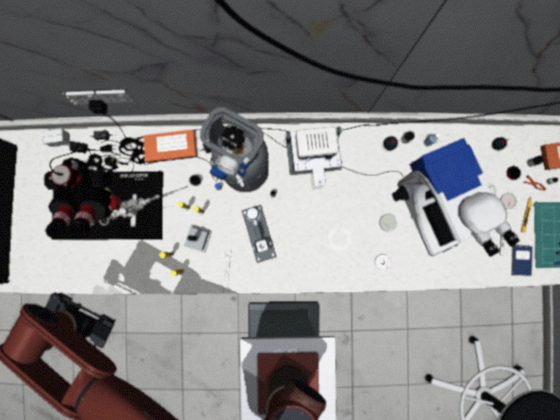

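```bash
python3 - <<'E'
import cv2
s=cv2.imread("pics/scene0.png");t=cv2.imread("pics/top0.png")
a=cv2.resize(s[190:330,120:330],None,fx=3.8,fy=3.8,interpolation=cv2.INTER_CUBIC)
b=cv2.resize(t[110:290,150:360],None,fx=3.3,fy=3.3,interpolation=cv2.INTER_CUBIC)
cv2.imwrite("pics/sc0.png",a);cv2.imwrite("pics/tc0.png",b)
E
```

```text
(no output)
```

View pics/sc0.png

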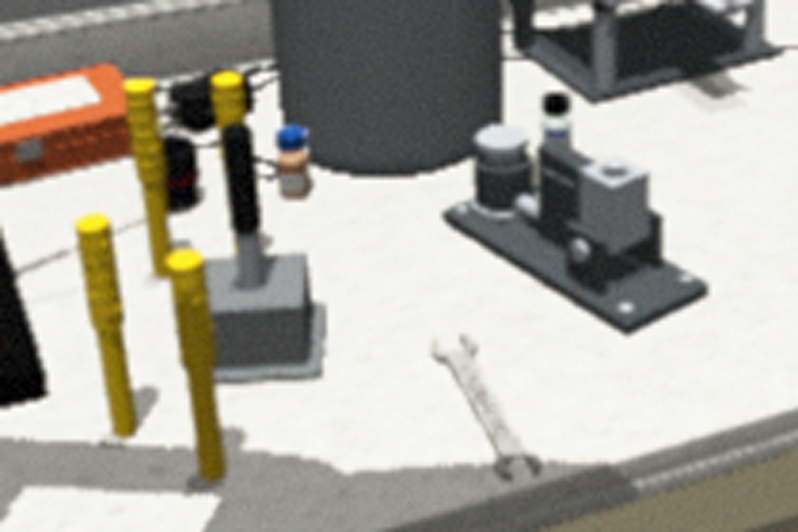

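View pics/tc0.png

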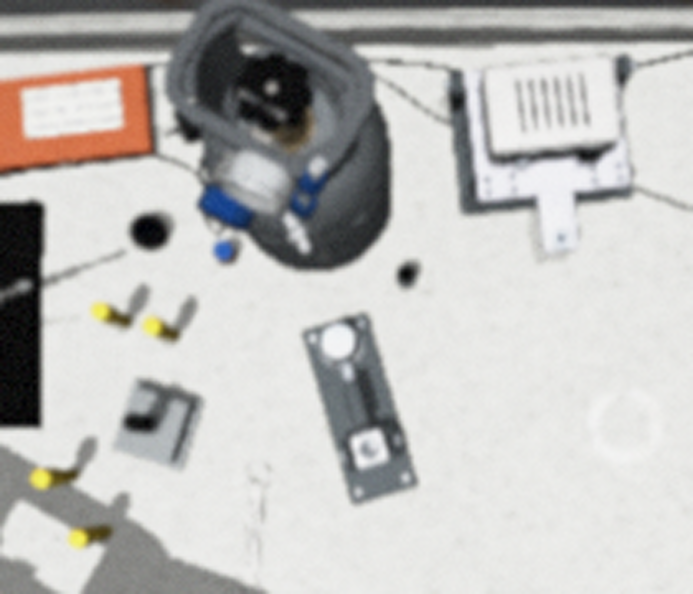

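```bash
cat > h.py <<'E'
import numpy as np,cv2
from station import arm
def ray(n,u,v):
    m=arm.camera_model(n);K=m["K"]
    d=np.array([m["k1"],0,0,0,0.])
    p=cv2.undistortPoints(np.array([[[u,v]]],float),K,d)[0,0]
    R=m["R"];return -R.T@m["t"],R.T@np.array([p[0],p[1],1.])
def onz(n,u,v,z):
    c,d=ray(n,u,v);return c+d*(z-c[2])/d[2]
def proj(n,X):
    m=arm.camera_model(n);x=m["R"]@np.asarray(X,float)+m["t"];a=x[:2]/x[2];r2=a@a
    return m["K"][:2,:2]@(a*(1+m["k1"]*r2))+m["K"][:2,2]
def two(uv1,uv2):
    c1,d1=ray("scene",*uv1);c2,d2=ray("top",*uv2)
    A=np.stack([d1,-d2],1);s=np.linalg.lstsq(A,c2-c1,rcond=None)[0]
    a,b=c1+s[0]*d1,c2+s[1]*d2
    return (a+b)/2,np.linalg.norm(a-b)*1000
E
python3 - <<'E'
from h import *
np.set_printoptions(precision=4,suppress=True)
T=lambda x,y:(150+(x+.5)/3.3-.5,110+(y+.5)/3.3-.5)
S=lambda x,y:(120+(x+.5)/3.8-.5,190+(y+.5)/3.8-.5)
for n,p,z in [("saddle",(338,341),.062),("mouth",(369,449),.08),("dot",(561,238),.088),("handletop",(135,424),.144),
 ("plateFL",(307,330),.01),("FR",(368,315),.01),("BL",(357,502),.01),("BR",(415,486),.01),
 ("standTL",(140,380),.045),("standTR",(203,398),.045),("standBR",(183,468),.0),("standBL",(114,447),.0)]:
    print(n,onz("top",*T(*p),z))
for n,p,z in [("saddle",(502,140),.062),("mouth",(615,170),.08),("handletop",(237,130),.144)]:
    print("scene",n,onz("scene",*S(*p),z))
print(two(S(237,130),T(135,424)),two(S(502,140),T(338,341)),two(S(615,170),T(369,449)))
E
```

```text
saddle [0.5644 0.1082 0.062 ]
mouth [0.4585 0.0785 0.08  ]
dot [ 0.6598 -0.1103  0.088 ]
handletop [0.4844 0.292  0.144 ]
plateFL [0.5797 0.1424 0.01  ]
FR [0.5942 0.0802 0.01  ]
BL [0.405  0.0936 0.01  ]
BR [0.4202 0.0348 0.01  ]
standTL [0.5295 0.3062 0.045 ]
standTR [0.5109 0.2435 0.045 ]
standBR [0.4413 0.2709 0.    ]
standBL [0.4634 0.3416 0.    ]
scene saddle [0.5569 0.1147 0.062 ]
scene mouth [0.4575 0.0816 0.08  ]
scene handletop [0.4794 0.2989 0.144 ]
(array([0.4852, 0.2952, 0.1403]), np.float64(5.070449343286049)) (array([0.5653, 0.1098, 0.057 ]), np.float64(2.926867836278626)) (array([0.459 , 0.0796, 0.0788]), np.float64(2.4166447216138893))
```

```bash
python3 - <<'E'
import cv2,numpy as np
from station import arm
print([a for a in dir(arm) if a[0]!='_'])
s=cv2.imread("pics/scene0.png");t=cv2.imread("pics/top0.png")
def lab(img,x0,y0,w,h,f,name):
    a=cv2.resize(img[y0:y0+h,x0:x0+w],None,fx=f,fy=f,interpolation=cv2.INTER_CUBIC)
    for i in range(0,w,10): cv2.putText(a,str(x0+i),(i*f,8),0,.3,(0,0,255),1); cv2.line(a,(i*f+f//2,10),(i*f+f//2,14),(0,0,255),1)
    for i in range(0,h,10): cv2.putText(a,str(y0+i),(0,i*f+f//2),0,.3,(0,0,255),1)
    cv2.imwrite(name,a)
lab(s,235,140,100,72,8,"pics/s_st.png")
lab(t,285,120,65,75,8,"pics/t_st.png")
lab(t,235,195,50,75,8,"pics/t_jk.png")
lab(t,175,215,45,45,12,"pics/t_hs.png")
E
```

```text
['IKError', 'camera', 'camera_model', 'close_job', 'hold_point_z', 'observe']
```

View pics/s_st.png

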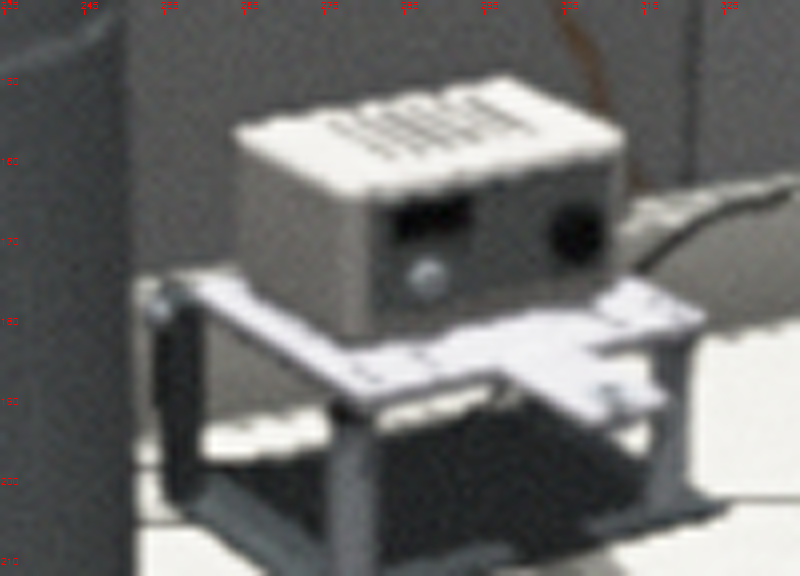

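View pics/t_st.png

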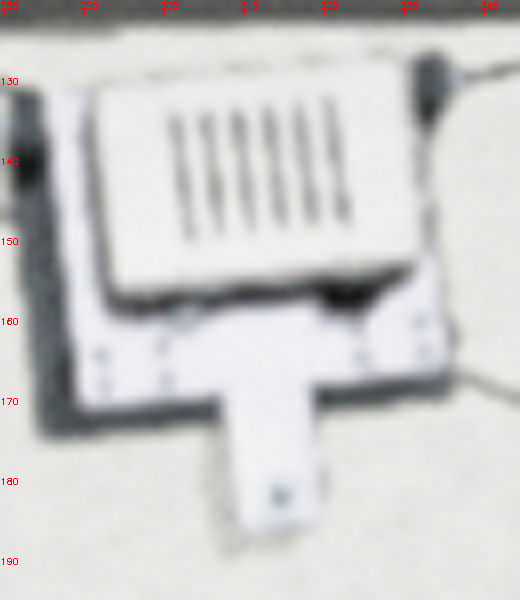

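View pics/t_jk.png

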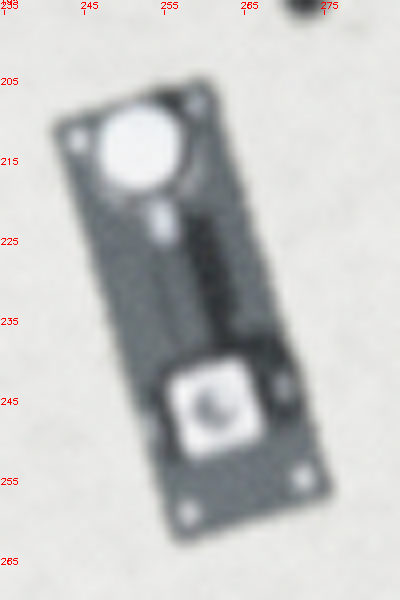

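View pics/t_hs.png

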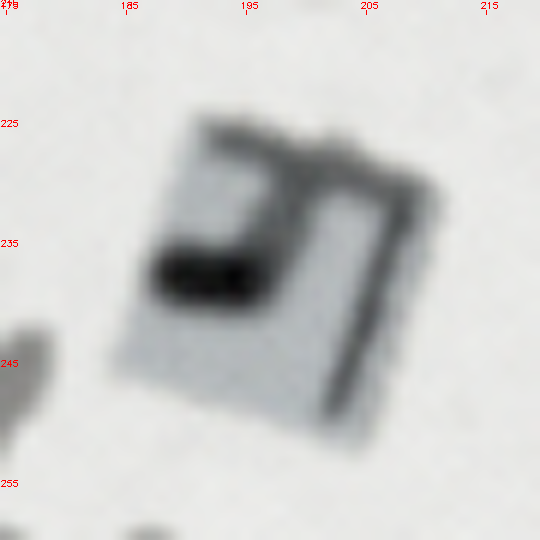

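```bash
python3 - <<'E'
from h import *
np.set_printoptions(precision=4,suppress=True)
t1=lambda x,y:(285+(x+.5)/8-.5,120+(y+.5)/8-.5)
s1=lambda x,y:(235+(x+.5)/8-.5,140+(y+.5)/8-.5)
tj=lambda x,y:(235+(x+.5)/8-.5,195+(y+.5)/8-.5)
th=lambda x,y:(175+(x+.5)/12-.5,215+(y+.5)/12-.5)
print("dot",two(s1(612,397),t1(281,496)),onz("top",*t1(281,496),.088),onz("scene",*s1(612,397),.088))
def yaw(a,b): d=b-a;return np.degrees(np.arctan2(d[1],d[0])),np.linalg.norm(d)
P=lambda x,y,z,f=t1:onz("top",*f(x,y),z)
a=P(243,528,.086);b=P(222,395,.086);c=P(322,525,.086);d=P(312,385,.086)
print("tongue yaw L,R",yaw(a,b),yaw(c,d),"width",np.linalg.norm(a-c),"end centre",(a+c)/2)
# plate front
a=P(80,412,.086);b=P(450,375,.086);print("plate front",a,b,yaw(b,a))
a=P(112,300,.15);b=P(415,262,.15);print("instr front",yaw(b,a))
a=P(45,438,.0);print("foot corner",a)
a,b=P(141,147,.062,tj),P(218,405,.08,tj);print("jack",a,b,yaw(b,a)); b2=P(214.5,407,.08,tj);print(b2,yaw(b2,a))
c=[P(x,y,.01,tj) for x,y in ((55,128),(210,80),(332,492),(180,545))];print(c,sum(c)/4,yaw(c[3],c[0]),yaw(c[2],c[1]))
y=np.radians(15.6);print("origin from saddle",a-.065*np.array([np.cos(y),np.sin(y),0]),"from mouth",b2+.045*np.array([np.cos(y),np.sin(y),0]),"from plate",sum(c)/4+.0025*np.array([np.cos(y),np.sin(y),0]))
print("handle",P(183,278,.144,th),"stand",[P(x,y,.0,th) for x,y in ((112,375),(362,447),(440,185))],[P(x,y,.045,th) for x,y in ((195,120),)])
for n in("scene","top"):
  m=arm.camera_model(n);print(-m["R"].T@m["t"])
E
python3 - <<'E'
import cv2,sys
sys.path.insert(0,'.')
s=cv2.imread("pics/scene0.png")
def lab(img,x0,y0,w,h,f,name):
    a=cv2.resize(img[y0:y0+h,x0:x0+w],None,fx=f,fy=f,interpolation=cv2.INTER_CUBIC)
    cv2.imwrite(name,a)
lab(s,140,200,70,90,8,"pics/s_hs.png");lab(s,230,205,80,75,8,"pics/s_jk.png")
E
```

```text
dot (array([ 0.6619, -0.1099,  0.0823]), np.float64(2.5499988500943163)) [ 0.6604 -0.1105  0.088 ] [ 0.6501 -0.1018  0.088 ]
tongue yaw L,R (np.float64(7.663011922408493), np.float64(0.05449190625007091)) (np.float64(2.669272118773046), np.float64(0.056922564039635394)) width 0.031798499987796075 end centre [ 0.6484 -0.111   0.086 ]
plate front [ 0.6957 -0.0306  0.086 ] [ 0.7092 -0.1802  0.086 ] (np.float64(95.14811349579507), np.float64(0.15024884647114273))
instr front (np.float64(96.69004868343309), np.float64(0.11820809639371994))
foot corner [ 0.699  -0.0193  0.    ]
jack [0.5645 0.1079 0.062 ] [0.4601 0.0774 0.08  ] (np.float64(16.276487705182774), np.float64(0.11026602008248605))
[0.4593 0.0788 0.08  ] (np.float64(15.457497135179521), np.float64(0.11062218477267265))
[array([0.5767, 0.1466, 0.01  ]), array([0.596 , 0.0814, 0.01  ]), array([0.4231, 0.0326, 0.01  ]), array([0.402 , 0.0962, 0.01  ])] [0.4994 0.0892 0.01  ] (np.float64(16.110518327508114), np.float64(0.18186159404673222)) (np.float64(15.753794567267839), np.float64(0.17970657485908764))
origin from saddle [0.5019 0.0904 0.062 ] from mouth [0.5027 0.0909 0.08  ] from plate [0.5019 0.0899 0.01  ]
handle [0.4858 0.2944 0.144 ] stand [array([0.4611, 0.3427, 0.    ]), array([0.4402, 0.2722, 0.    ]), array([0.5133, 0.25  , 0.    ])] [array([0.5304, 0.3105, 0.045 ])]
[-0.353   0.4687  0.556 ]
[0.4639 0.0319 1.4836]
```

View pics/s_hs.png

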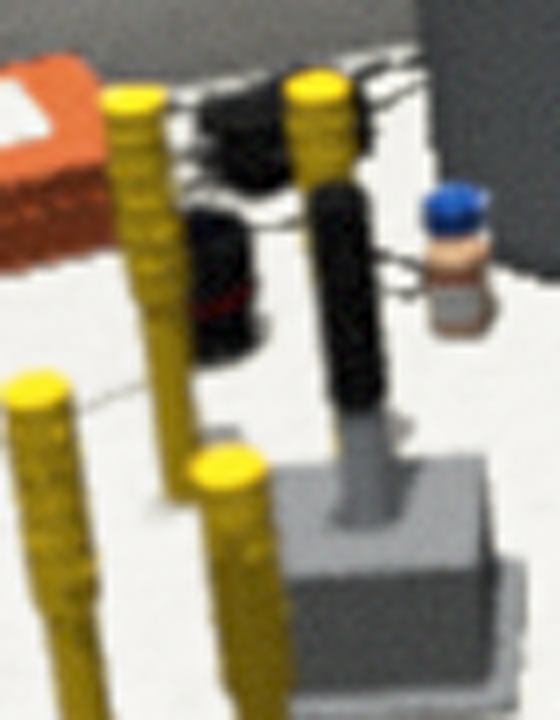

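View pics/s_jk.png

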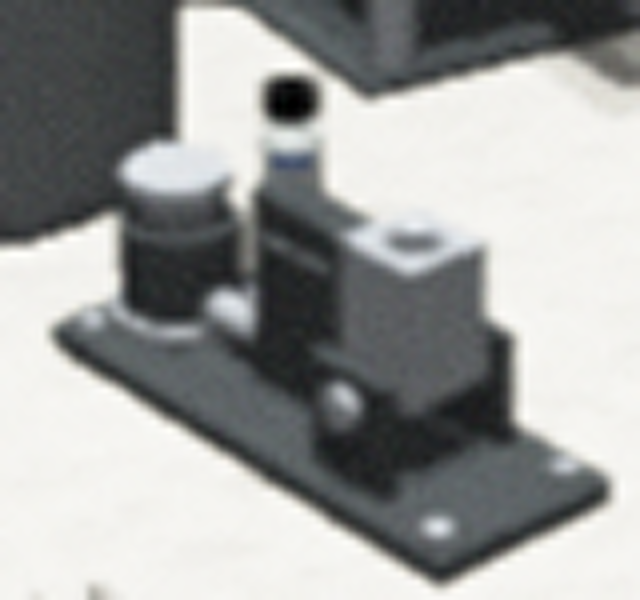

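```bash
python3 -m jog '[[[-0.041,0.052,0,0,0,-0.09,0],[-0.082,0.104,0,0,0,-0.18,0],[-0.123,0.156,0,0,0,-0.27,0],[-0.164,0.208,0,0,0,-0.36,0],[-0.205,0.26,0,0,0,-0.45,0],[-0.246,0.312,0,0,0,-0.54,0],[-0.287,0.364,0,0,0,-0.63,0],[-0.3284,0.4156,0,0,0,-0.7156,0]]]'; python3 -m jog '[[[0,0,0,0,0,0,0]]]'; python3 -c "
from station import arm;s=arm.observe();print(s['q'],s['orientation'])"
```

```text
t: 1.1
tool_pos: [0.4897, 0.1157, 0.1913]
orientation: [[-0.274, 0.962, -0.0], [0.962, 0.274, 0.0], [0.0, 0.0, -1.0]]
wrist_force: [0.6, 0.1, 0.2]
gripper_width: 1.0
t: 1.23
tool_pos: [0.4905, 0.1137, 0.1911]
orientation: [[-0.266, 0.964, -0.0], [0.964, 0.266, -0.001], [-0.001, -0.0, -1.0]]
wrist_force: [-0.2, 0.5, 0.2]
gripper_width: 0.996
[ 7.17234219e-02 -7.26114263e-02  1.83693282e+00 -1.01058143e-03
  1.37755443e+00 -1.76791996e+00] [[-2.65807417e-01  9.64026126e-01 -2.11276031e-04]
 [ 9.64025713e-01  2.65807082e-01 -1.00950704e-03]
 [-9.17032495e-04 -4.72009985e-04 -9.99999468e-01]]
```

```bash
python3 -m jog '[[[-0.013,0.0024,0.03,0,0,0,0],[-0.0257,0.0048,0.07,0,0,0,0],[-0.0257,0.0048,0.11,0,0,0,0],[-0.0257,0.0048,0.11,0,0,0,0]]]'; python3 - <<'E'
from h import *
for n in("scene","top"):
    p,d=arm.camera(n); b=cv2.cvtColor(p,cv2.COLOR_RGB2BGR)
    x,y,w,h=(210,170,130,110) if n=="scene" else (215,180,90,90)
    cv2.imwrite(f"pics/{n}1.png",cv2.resize(b[y:y+h,x:x+w],None,fx=6,fy=5.4,interpolation=cv2.INTER_CUBIC))
print(arm.observe()["tool_pos"])
E
```

```text
t: 1.72
tool_pos: [0.4969, 0.095, 0.0779]
orientation: [[-0.272, 0.962, -0.008], [0.962, 0.272, 0.0], [0.002, -0.008, -1.0]]
wrist_force: [0.5, -0.0, 1.1]
gripper_width: 1.002
[0.50086655 0.09500469 0.08214542]
```

View pics/scene1.png

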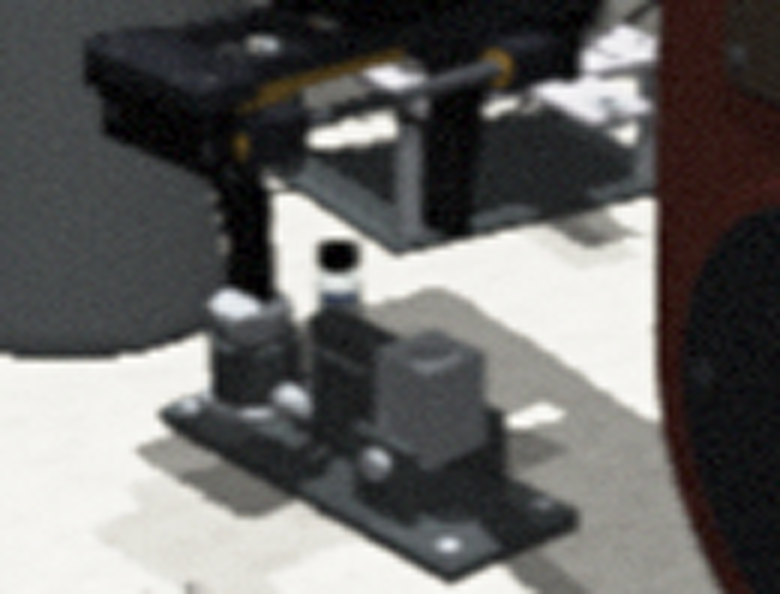

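View pics/top1.png

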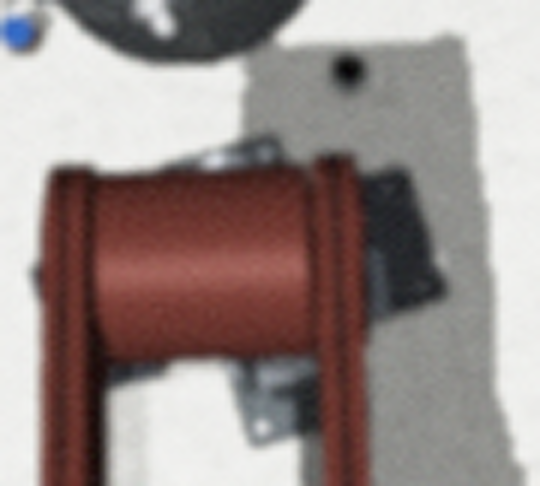

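```bash
python3 -m jog '[[[0,0,0,0,0,0,0],[0,0,0,0,0,0,0]]]'
```

```text
t: 2.08
tool_pos: [0.5022, 0.0945, 0.0833]
orientation: [[-0.272, 0.962, 0.003], [0.962, 0.272, 0.0], [-0.001, 0.003, -1.0]]
wrist_force: [-0.1, -0.7, 0.5]
gripper_width: 1.0
```

```bash
python3 -m jog '[[[-0.004,-0.001,0.025,0,0,0,0],[-0.004,-0.001,0.049,0,0,0,0],[-0.004,-0.001,0.049,0,0,0,0],[-0.004,-0.001,0.049,0,0,0,0.7],[-0.004,-0.001,0.049,0,0,0,1],[-0.004,-0.001,0.049,0,0,0,1],[-0.004,-0.001,0.049,0,0,0,1],[-0.004,-0.001,0.049,0,0,0,1]]]' 45
```

```text
t: 3.08
tool_pos: [0.5011, 0.09, 0.0326]
orientation: [[-0.271, 0.962, 0.0], [0.962, 0.271, 0.0], [-0.0, 0.0, -1.0]]
wrist_force: [0.7, 0.4, -0.4]
gripper_width: 0.518
```

```bash
python3 -m jog '[[[0,0,0,0,0,0,1],[0,0,0,0,0,0,1],[0,0,0,0,0,0,1],[0,0,0,0,0,0,1]]]'
```

```text
t: 3.58
tool_pos: [0.5008, 0.0905, 0.0323]
orientation: [[-0.271, 0.962, -0.001], [0.962, 0.271, 0.001], [0.001, -0.0, -1.0]]
wrist_force: [0.2, 1.9, 0.6]
gripper_width: 0.18
```

```bash
python3 -m jog '[[[0,0,-0.01,0,0,0,1],[0,0,-0.03,0,0,0,1],[0,0,-0.05,0,0,0,1],[0,0,-0.075,0,0,0,1],[-0.02,0,-0.075,0,0,0,1],[-0.05,-0.003,-0.075,0,0,0.04,1],[-0.08,-0.006,-0.075,0,0,0.08,1],[-0.11,-0.008,-0.075,0,0,0.12,1]]]'; python3 -m jog '[[[-0.03,-0.0015,0,0,0,0.02,1],[-0.06,-0.004,0,0,0,0.04,1],[-0.085,-0.0055,0,0,0,0.06,1],[-0.1,-0.006,0,0,0,0.06,1],[-0.1,-0.006,0,0,0,0.06,1],[-0.1,-0.006,0,0,0,0.06,1]]]'
python3 - <<'E'
from h import *
for n in("scene","top"):
    p,d=arm.camera(n); b=cv2.cvtColor(p,cv2.COLOR_RGB2BGR); cv2.imwrite(f"pics/{n}2f.png",b)
    x,y,w,h=(210,140,130,110) if n=="scene" else (270,140,100,100)
    cv2.imwrite(f"pics/{n}2.png",cv2.resize(b[y:y+h,x:x+w],None,fx=6,fy=5.4,interpolation=cv2.INTER_CUBIC))
print(arm.observe()["tool_pos"])
E
```

```text
t: 4.58
tool_pos: [0.5222, -0.0191, 0.1067]
orientation: [[-0.153, 0.988, -0.002], [0.988, 0.153, -0.0], [0.0, -0.002, -1.0]]
wrist_force: [0.9, 0.2, -7.4]
gripper_width: 0.181
t: 5.32
tool_pos: [0.5323, -0.1168, 0.1071]
orientation: [[-0.095, 0.995, -0.001], [0.995, 0.095, 0.001], [0.001, -0.001, -1.0]]
wrist_force: [-0.3, 0.6, -7.4]
gripper_width: 0.178
[ 0.53248944 -0.11672649  0.10727978]
```

View pics/scene2.png

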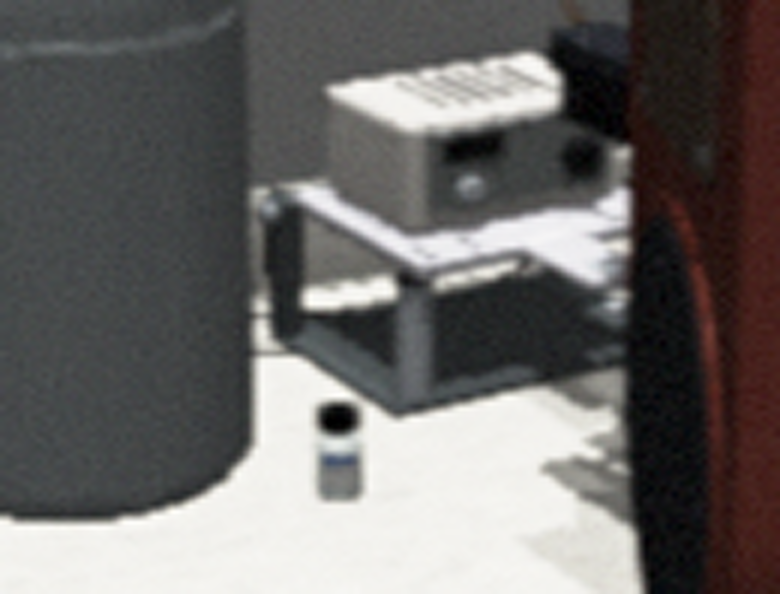

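View pics/top2.png

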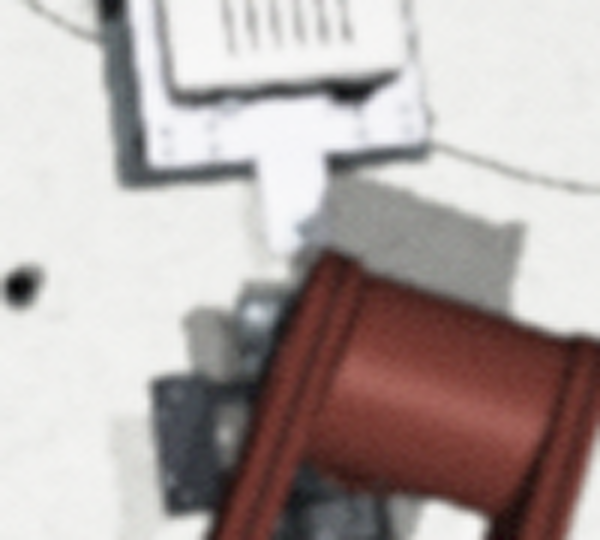

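```bash
python3 -m jog '[[[0,0,0.02,0,0,0,1],[0,0,0.045,0,0,0,1],[0,0,0.065,0,0,0,1],[0,0,0.07,0,0,0,1],[0,0,0.07,0,0,0,1]]]'; python3 - <<'E'
from h import *
p,d=arm.camera("top"); b=cv2.cvtColor(p,cv2.COLOR_RGB2BGR)
x,y,w,h=(270,140,100,100)
cv2.imwrite(f"pics/top3.png",cv2.resize(b[y:y+h,x:x+w],None,fx=6,fy=6,interpolation=cv2.INTER_CUBIC))
print(arm.observe()["tool_pos"])
E
```

```text
t: 6.05
tool_pos: [0.5328, -0.1173, 0.0376]
orientation: [[-0.095, 0.995, -0.0], [0.995, 0.095, 0.0], [0.0, -0.0, -1.0]]
wrist_force: [-0.8, -0.2, -7.0]
gripper_width: 0.177
[ 0.53335633 -0.11766276  0.03828478]
```

View pics/top3.png

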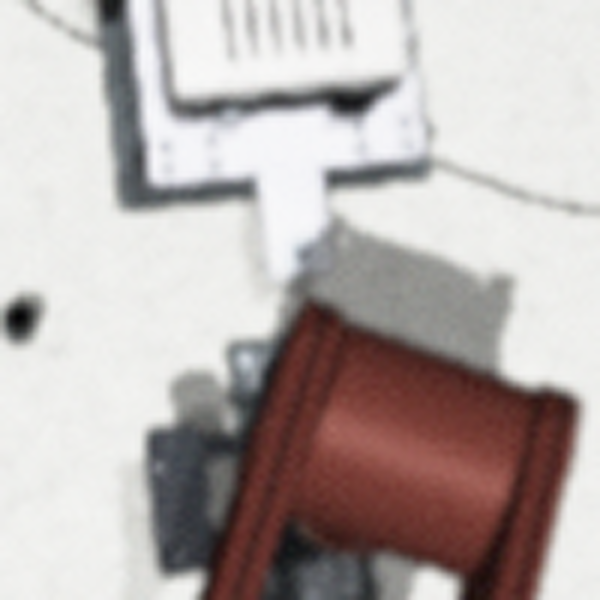

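```bash
python3 -m jog '[[[-0.001,0.012,0,0,0,0,1],[-0.002,0.027,0,0,0,0,1],[-0.0035,0.042,0,0,0,0,1],[-0.0045,0.055,0,0,0,0,1],[-0.005,0.061,0,0,0,0,1],[-0.005,0.061,0,0,0,0,1],[-0.005,0.061,0.003,0,0,0,1],[-0.005,0.061,0.003,0,0,0,1]]]'
```

```text
t: 7.1
tool_pos: [0.593, -0.1168, 0.0338]
orientation: [[-0.095, 0.996, -0.001], [0.996, 0.095, 0.0], [0.001, -0.001, -1.0]]
wrist_force: [0.2, 0.1, -6.4]
gripper_width: 0.18
```

```bash
python3 -m jog '[[[0,0.001,0.001,0,0,0,1],[0,0.001,0.002,0,0,0,1],[0,0.001,0.003,0,0,0,1],[0,0.001,0.003,0,0,0,1]]]'
```

```text
t: 7.6
tool_pos: [0.595, -0.1167, 0.0323]
orientation: [[-0.095, 0.995, 0.0], [0.995, 0.095, 0.0], [0.0, 0.0, -1.0]]
wrist_force: [-3.8, 2.1, 2.4]
gripper_width: 0.178
```

```bash
python3 -m jog '[[[0,0,0,0,0,0,0.6],[0,0,0,0,0,0,0.5],[0,0,0,0,0,0,0.4],[0,0,0,0,0,0,0.4],[0,0,-0.03,0,0,0,0.4],[0,0,-0.07,0,0,0,0.4],[0,0,-0.12,0,0,0,0.4],[0,0,-0.16,0,0,0,0.4]]]'
```

```text
t: 8.6
tool_pos: [0.5954, -0.1171, 0.1938]
orientation: [[-0.095, 0.996, 0.002], [0.996, 0.095, -0.001], [-0.001, 0.002, -1.0]]
wrist_force: [1.2, 0.2, -0.5]
gripper_width: 0.598
```

```bash
python3 -m jog '[[[0.03,-0.005,0,0,0,0,0.4],[0.08,-0.013,0,0,0,0,0.4],[0.13,-0.021,0,0,0,0,0.4],[0.18,-0.03,0,0,0,0,0.4],[0.23,-0.038,0,0,0,0,0.4],[0.28,-0.046,0,0,0,0,0.4],[0.33,-0.054,0,0,0,0,0.4],[0.37,-0.061,0,0,0,0,0.4]]]';python3 -m jog '[[[0.03,-0.005,0,0,0,0,0.4],[0.05,-0.0085,0,0,0,0,0.4],[0.05,-0.0085,0,0,0,0,0.4],[0.05,-0.0085,0,0,0,0,0.4]]]'
python3 - <<'E'
from h import *
for n in("scene","top"):
    p,d=arm.camera(n); b=cv2.cvtColor(p,cv2.COLOR_RGB2BGR); cv2.imwrite(f"pics/{n}4f.png",b)
    x,y,w,h,f=(130,140,200,150,4) if n=="scene" else (285,155,65,75,8)
    cv2.imwrite(f"pics/{n}4.png",cv2.resize(b[y:y+h,x:x+w],None,fx=f,fy=f,interpolation=cv2.INTER_CUBIC))
print(arm.observe()["tool_pos"])
E
```

```text
t: 9.6
tool_pos: [0.4986, 0.2476, 0.1917]
orientation: [[-0.095, 0.995, 0.001], [0.995, 0.095, 0.0], [0.0, 0.001, -1.0]]
wrist_force: [-0.2, -0.7, -0.3]
gripper_width: 0.6
t: 10.1
tool_pos: [0.4863, 0.2938, 0.1914]
orientation: [[-0.094, 0.996, 0.0], [0.996, 0.094, -0.001], [-0.001, 0.0, -1.0]]
wrist_force: [-0.6, -0.7, -0.3]
gripper_width: 0.6
[0.48638781 0.29359901 0.19139575]
```

View pics/scene4.png

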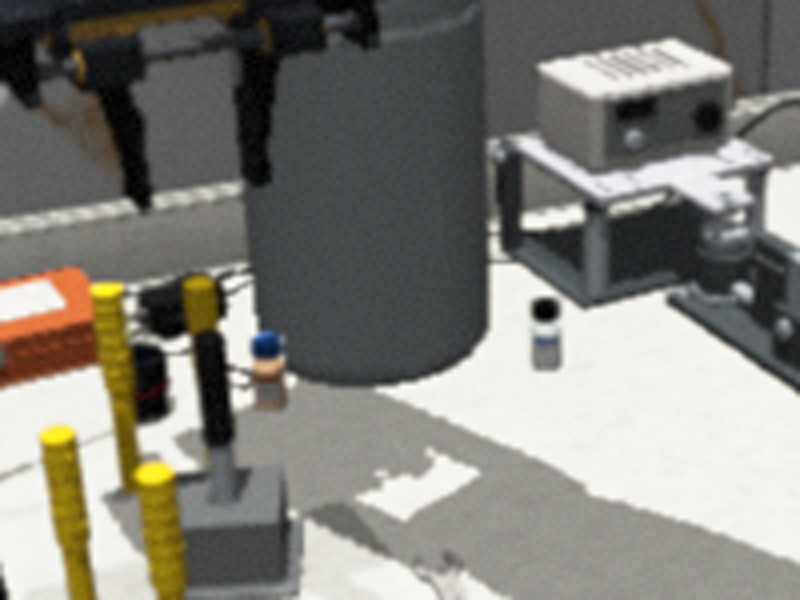

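View pics/top4.png

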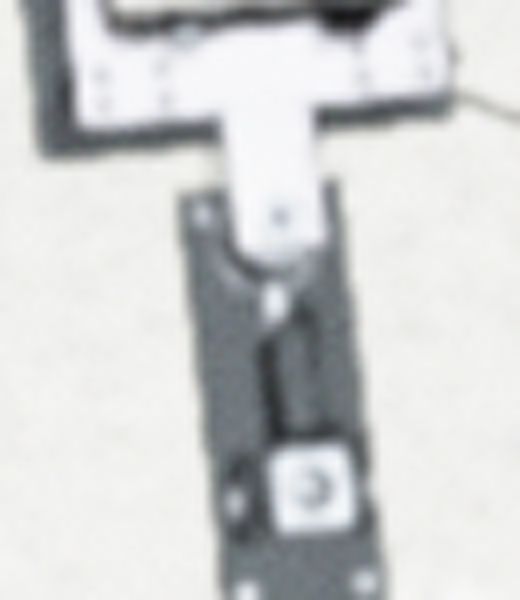

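```bash
python3 - <<'E'
from h import *
np.set_printoptions(precision=4,suppress=True)
t1=lambda x,y:(285+(x+.5)/8-.5,155+(y+.5)/8-.5)
tj=lambda x,y:(235+(x+.5)/8-.5,195+(y+.5)/8-.5)
def yaw(a,b): d=b-a;return np.degrees(np.arctan2(d[1],d[0])),np.linalg.norm(d)
P=lambda x,y,z,f=t1:onz("top",*f(x,y),z)
fl,rl,rr=P(203,213,.012),P(245,588,.012),P(367,582,.012)
# before:
F=[P(x,y,.012,tj) for x,y in((78,140),(196,104),(304,479),(189,513))]
print("before yaw",yaw(F[3],F[0]),yaw(F[2],F[1]),"centre",sum(F)/4)
y0=yaw(F[3],F[0])[0]; Y,L=yaw(rl,fl); print("now",Y,L,"rear across",yaw(rr,rl))
m=P(312.5,488,.08);dot=P(280,215,.088)
print("mouth",m,"dot",dot)
# from mouth + yaw
for yw in (4.5,5.5,6.5):
    u=np.array([np.cos(np.radians(yw)),np.sin(np.radians(yw))]);print(yw,"saddle",m[:2]+.11*u,"err along/across",(m[:2]+.11*u-dot[:2])@u*1e3,(m[:2]+.11*u-dot[:2])@[-u[1],u[0]]*1e3)
# bolts: same local geometry as before with saddle
y1=np.radians(15.7);R1=np.array([[np.cos(y1),-np.sin(y1)],[np.sin(y1),np.cos(y1)]])
o=np.array([.502,.0903]); loc=[R1.T@(f[:2]-o) for f in F];print("bolt local",loc)
# rigid fit
src=np.array([loc[0],loc[3],loc[2]]);dst=np.array([fl[:2],rl[:2],rr[:2]])
cs,cd=src.mean(0),dst.mean(0);U,_,V=np.linalg.svd((src-cs).T@(dst-cd));R=(V.T@U.T);t=cd-R@cs
print("fit yaw",np.degrees(np.arctan2(R[1,0],R[0,0])),"origin",t,"saddle",R@[.065,0]+t,"mouth",R@[-.045,0]+t)
E
```

```text
before yaw (np.float64(15.979364160339967), np.float64(0.16237952075462844)) (np.float64(15.348241648078352), np.float64(0.16295135043755443)) centre [0.5003 0.0901 0.012 ]
now 5.199912246119537 0.1590837838233127 rear across (np.float64(91.91483205285948), np.float64(0.05134883587092731))
mouth [ 0.5516 -0.1215  0.08  ] dot [ 0.6608 -0.1101  0.088 ]
4.5 saddle [ 0.6613 -0.1128] err along/across 0.23625164198283702 -2.8047522655182253
5.5 saddle [ 0.6611 -0.1109] err along/across 0.20401951601671417 -0.8886835397392455
6.5 saddle [ 0.6609 -0.109 ] err along/across 0.20523230932348802 1.0276558876548274
bolt local [array([0.0794, 0.0261]), array([ 0.0799, -0.0256]), array([-0.0831, -0.0246]), array([-0.083 ,  0.0253])]
fit yaw 5.0580595259941035 origin [ 0.5973 -0.1183] saddle [ 0.6621 -0.1126] mouth [ 0.5525 -0.1223]
```

```bash
python3 -m jog '[[[0.001,0,0.03,0,0,0,0.4],[0.001,0,0.06,0,0,0,0.4],[0.001,0,0.085,0,0,0,0.4],[0.001,0,0.0955,0,0,0,0.4],[0.001,0,0.0955,0,0,0,0.4],[0.001,0,0.0955,0,0,0,0.8],[0.001,0,0.0955,0,0,0,1],[0.001,0,0.0955,0,0,0,1]]]' 30; python3 -m jog '[[[0,0,0,0,0,0,1],[0,0,0,0,0,0,1],[0,0,0,0,0,0,1],[0,0,0,0,0,0,1]]]'
python3 - <<'E'
from h import *
for n in("scene",):
    p,d=arm.camera(n); b=cv2.cvtColor(p,cv2.COLOR_RGB2BGR); cv2.imwrite(f"pics/{n}5f.png",b)
    x,y,w,h,f=(120,170,130,130,5)
    cv2.imwrite(f"pics/{n}5.png",cv2.resize(b[y:y+h,x:x+w],None,fx=f,fy=f-.5,interpolation=cv2.INTER_CUBIC))
print(arm.observe()["tool_pos"])
E
```

```text
t: 11.2
tool_pos: [0.4863, 0.2959, 0.0968]
orientation: [[-0.095, 0.996, 0.001], [0.996, 0.095, 0.001], [0.0, 0.001, -1.0]]
wrist_force: [-0.5, -0.4, -0.6]
gripper_width: 0.344
t: 11.7
tool_pos: [0.486, 0.2958, 0.0962]
orientation: [[-0.095, 0.996, 0.0], [0.996, 0.095, 0.0], [0.0, 0.0, -1.0]]
wrist_force: [0.1, -0.5, 1.5]
gripper_width: 0.191
[0.48604159 0.29575936 0.09617133]
```

View pics/scene5.png

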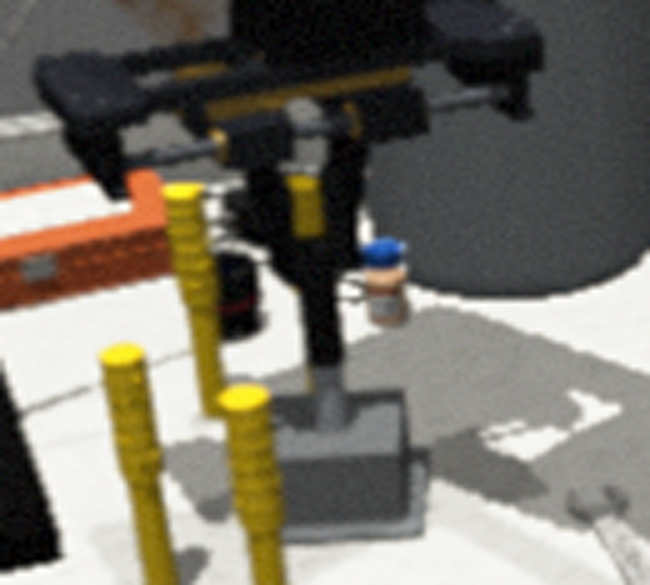

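```bash
python3 -m jog '[[[0,0,-0.02,0,0,0,1],[0,0,-0.05,0,0,0,1],[0,0,-0.08,0,0,0,1],[0,0,-0.1,0,0,0,1],[0,0,-0.1,0,0,0,1]]]' 40
python3 - <<'E'
from h import *
for n in("scene",):
    p,d=arm.camera(n); b=cv2.cvtColor(p,cv2.COLOR_RGB2BGR); cv2.imwrite(f"pics/{n}6f.png",b)
    x,y,w,h,f=(120,140,130,130,5)
    cv2.imwrite(f"pics/{n}6.png",cv2.resize(b[y:y+h,x:x+w],None,fx=f,fy=f-.5,interpolation=cv2.INTER_CUBIC))
s=arm.observe();print(s["tool_pos"],s["gripper_width"])
E
```

```text
t: 12.38
tool_pos: [0.487, 0.2962, 0.1983]
orientation: [[-0.095, 0.996, 0.004], [0.996, 0.095, 0.002], [0.001, 0.004, -1.0]]
wrist_force: [-0.1, 0.1, -2.1]
gripper_width: 0.191
[0.48610128 0.29575315 0.19644216] 0.19346829913525088
```

View pics/scene6.png

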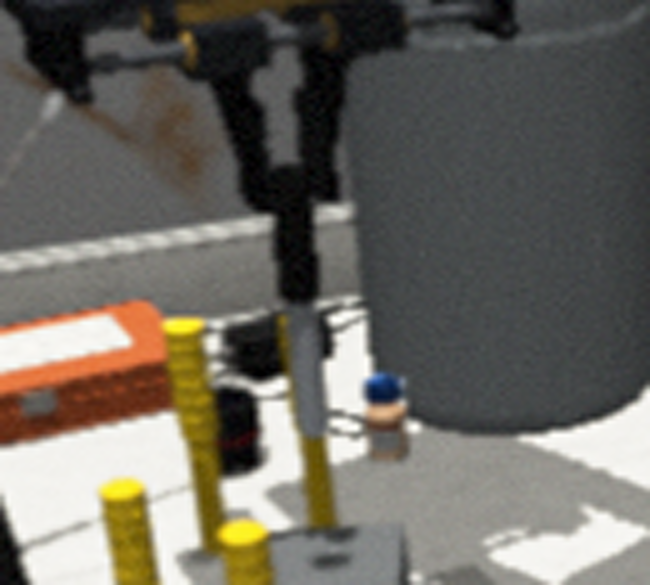

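```bash
python3 - <<'E'
from h import *
C=np.array([.4861,.2958,.1964])
for n,dz in (("tcp",0),("foot",-.0862),("top",.0478),("gripend",-.0162),("grasp",.0187)):
    p=proj("scene",C+[0,0,dz]);print(n,p,((p[0]-120+.5)*5,(p[1]-140+.5)*4.5))
for n,dz in (("tcp",0),("foot",-.0862)):
    print("top",proj("top",C+[0,0,dz]))
E
```

```text
tcp [180.24759939 199.13771942] (np.float64(303.73799693537137), np.float64(268.3697374012629))
foot [184.21959366 236.58918962] (np.float64(323.59796829436164), np.float64(436.9013533097288))
top [177.96046102 177.05518077] (np.float64(292.30230512147074), np.float64(168.99831348433236))
gripend [181.00916491 206.40462702] (np.float64(307.5458245290491), np.float64(301.07082157012377))
grasp [179.35992141 190.61381301] (np.float64(299.2996070251931), np.float64(230.01215856569962))
top [185.82853373 237.34574864]
top [191.44828038 237.75712602]
```

```bash
python3 - <<'E'
from h import *
C=np.array([.4861,.2958,0])
for z in (.144,.08,.045): print(z,proj("scene",C+[0,0,z]))
# measure rod edges now
b=cv2.imread("pics/scene6f.png").astype(int)
g=b.sum(2)/3
for r in range(205,237,3): print(r,g[r,172:192].astype(int))
a=cv2.imread("pics/scene0.png").astype(int).sum(2)/3
print()
for r in range(226,262,3): print(r,a[r,174:194].astype(int))
E
```

```text
0.144 [182.68576013 222.25702836]
0.08 [185.56415775 249.02312543]
0.045 [187.09187774 263.00792376]
205 [ 99 104  97  67  30   5   6   7   7   5  14  44  86 100 105 118 120 133
 133 121]
208 [125 102 100 110  90  73  71  72  65  68  86 130 128 108  86  85 123 149
 136 121]
211 [ 54  43  34  53  83  84  78  77  75  76  72  57  38 115 220 240 226 178
 158 160]
214 [ 32  31  30  39  59  73  75  83  93  99  86  71  45  32 112 209 236 239
 239 241]
217 [ 13  13   8  29  49  63  78  94 100  99  92  81  46  22  99 212 239 240
 241 242]
220 [ 14  15  14  13  29  60  84  98 104 101  99  82 125 211 236 240 239 239
 240 241]
223 [  4  20  46  89 110  97  89  96  99 100  97  84 129 226 240 240 240 241
 240 241]
226 [239 241 242 240 226 169  99  93  97 105 100  89 110 191 236 240 240 241
 242 237]
229 [200 230 235 235 230 192 125  97  94 103  99  92 103 166 235 243 240 240
 238 240]
232 [208 241 241 242 242 236 173 109 103 103  99  96  90 100 128 131 138 156
 132 137]
235 [149 226 241 241 240 241 214 142  99 101 103  95 100 129 128 150 213 231
 236 222]

226 [244 240 226 165  71  22  20  16  15 
[... 302 characters left out ...]
 92]
238 [236 238 239 240 232 157  57  17  12   5  14  11  23 123 234 244 239 238
 238 181]
241 [226 241 243 243 239 184  80  24   5  17  19  10  10  81 196 239 240 242
 239 206]
244 [241 242 241 242 240 217 123  44   9  12  14  12  14  51 156 233 241 241
 238 240]
247 [242 241 240 241 243 240 169  62   7   7  16  16  13  25 132 231 242 242
 241 242]
250 [242 241 241 240 241 239 208 124  43  15  19  14  27  72 160 223 239 241
 242 241]
253 [242 241 239 239 241 242 236 184 107  91  93  94  90  85 114 134 143 180
 232 243]
256 [241 242 241 240 239 241 237 204 142 103 101  97  95  88  97 144 203 225
 218 224]
259 [141 153 160 157 159 158 161 153 131 111 103 102  99  87  82  78  80  99
 138 156]
```

```bash
python3 - <<'E'
from h import *
np.set_printoptions(precision=4,suppress=True)
n="scene"; m=arm.camera_model(n)
p,d=arm.camera(n); np.savez("pics/sc7.npz",p=p,d=d)
C=np.array([.4861,.2958,.1964])
for r,lo,hi in ((190,177,181),(196,177,181),(203,177,182),(212,178,183),(216,178,183),(220,179,183),(224,179,183),(228,179,184),(232,180,184),(235,180,184)):
    dd=d[r,lo:hi]; z=np.median(dd[dd>0]) if (dd>0).any() else 0
    c,ry=ray(n,(lo+hi-1)/2,r); print(r,z,np.ptp(dd),(c+ry*z))
d0=np.load("pics/scene0.npz")["d"]
print()
for r,lo,hi in ((226,180,184),(232,181,185),(238,182,186),(244,182,186),(248,182,186),(254,183,187),(258,183,187)):
    dd=d0[r,lo:hi]; z=np.median(dd); c,ry=ray(n,(lo+hi-1)/2,r); print(r,z,np.ptp(dd),(c+ry*z))
E
```

```text
190 0.88467926 0.0019410253 [0.4781 0.299  0.22  ]
196 0.89122164 0.00440228 [0.4796 0.3    0.2066]
203 0.8973408 0.0061514378 [0.4795 0.3005 0.1914]
212 0.9080911 0.90980595 [0.4815 0.3    0.1704]
216 0.9100846 0.0038317442 [0.4802 0.3011 0.1621]
220 0.9146968 0.0024273992 [0.4808 0.3009 0.1526]
224 0.91905 0.0017160773 [0.4816 0.3016 0.1432]
228 0.9231302 0.0039863586 [0.4817 0.3015 0.1339]
232 0.9267675 0.0019519925 [0.4813 0.3014 0.1247]
235 0.92964584 0.0030071735 [0.4815 0.3021 0.1176]

226 0.91849077 0.0022400022 [0.4786 0.3006 0.1398]
232 0.9233879 0.0021472573 [0.4773 0.3001 0.1263]
238 0.93066543 0.004218757 [0.4781 0.2993 0.1115]
244 0.9353297 0.004339814 [0.4775 0.3008 0.0978]
248 0.9402329 0.0011787415 [0.4786 0.3015 0.0878]
254 0.9486825 0.0050019026 [0.4802 0.3004 0.0719]
258 0.95291185 0.0036521554 [0.4807 0.3013 0.062 ]
```

```bash
python3 -m jog '[[[-0.03,0.0015,0,0,0,0,1],[-0.08,0.0045,0,0,0,0,1],[-0.13,0.0075,0,0,0,0,1],[-0.18,0.0105,0,0,0,0,1],[-0.23,0.0135,0,0,0,0,1],[-0.28,0.0165,0,0,0,0,1],[-0.33,0.0195,0,0,0,0,1],[-0.38,0.022,0,0,0,0,1]]]';python3 -m jog '[[[-0.03,0.0018,0,0,0,0,1],[-0.043,0.0027,0,0,0,0,1],[-0.043,0.0027,0,0,0,0,1],[-0.043,0.0027,0,0,0,0,1],[-0.043,0.0027,0,0,0,0,1]]]'
python3 - <<'E'
from h import *
for n in("scene","top"):
    p,d=arm.camera(n); b=cv2.cvtColor(p,cv2.COLOR_RGB2BGR); cv2.imwrite(f"pics/{n}8f.png",b);np.savez(f"pics/{n}8.npz",p=p,d=d)
s=arm.observe();print(s["tool_pos"],s["gripper_width"])
a=cv2.imread("pics/scene8f.png")[120:300,200:400];c=cv2.imread("pics/top8f.png")[130:290,220:400]
cv2.imwrite("pics/s8.png",cv2.resize(a,None,fx=4,fy=3.3));cv2.imwrite("pics/t8.png",cv2.resize(c,None,fx=4,fy=3.7))
E
```

```text
t: 13.48
tool_pos: [0.5427, -0.0819, 0.194]
orientation: [[-0.095, 0.996, -0.003], [0.996, 0.095, 0.001], [0.001, -0.003, -1.0]]
wrist_force: [0.2, 0.1, -0.8]
gripper_width: 0.192
t: 14.1
tool_pos: [0.5505, -0.1218, 0.1959]
orientation: [[-0.096, 0.995, -0.0], [0.995, 0.096, 0.0], [0.0, -0.0, -1.0]]
wrist_force: [-0.7, 0.2, -0.6]
gripper_width: 0.192
[ 0.55053829 -0.12213609  0.19607574] 0.19156218832043245
```

View pics/s8.png

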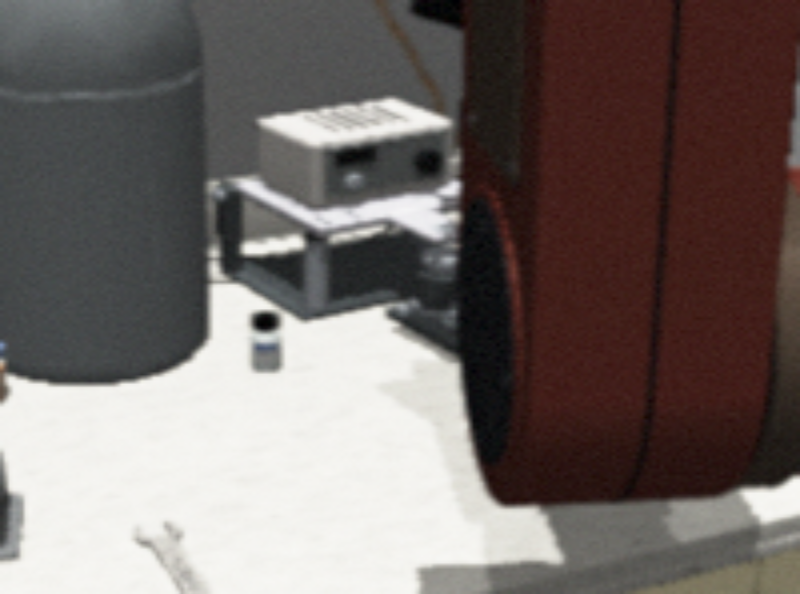

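View pics/t8.png

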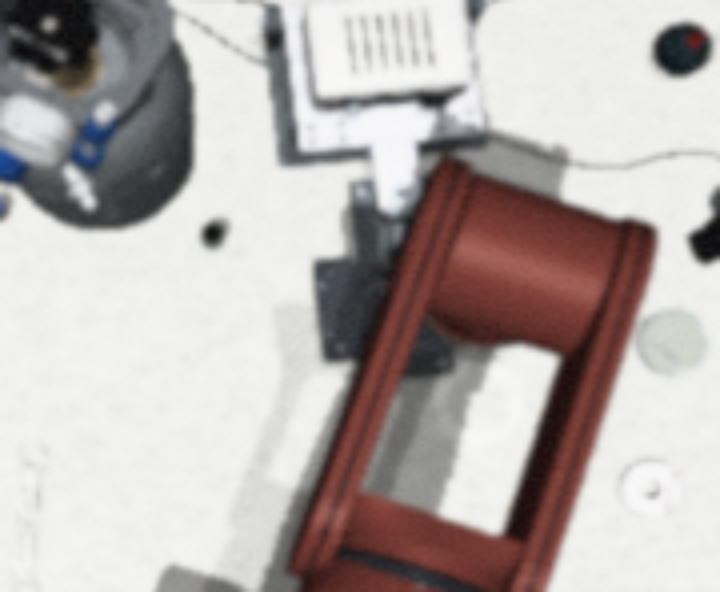

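```bash
python3 -m jog '[[[0,0,0.012,0,0,0,1],[0,0,0.024,0,0,0,1],[0,0,0.027,0,0,0,1],[0,0,0.03,0,0,0,1],[0,0,0.032,0,0,0,1],[0,0,0.034,0,0,0,1]]]'
```

```text
t: 14.95
tool_pos: [0.5508, -0.1231, 0.1623]
orientation: [[-0.095, 0.996, 0.001], [0.996, 0.095, 0.0], [-0.0, 0.001, -1.0]]
wrist_force: [-0.4, 0.7, -1.6]
gripper_width: 0.193
```

```bash
python3 -m jog '[[[0,0,0.002,0,0,0,1],[0,0,0.004,0,0,0,1],[0,0,0.006,0,0,0,1],[0,0,0.008,0,0,0,1]]]'
```

```text
t: 15.45
tool_pos: [0.5505, -0.1231, 0.1539]
orientation: [[-0.095, 0.996, 0.0], [0.996, 0.095, 0.0], [0.0, 0.0, -1.0]]
wrist_force: [0.4, 0.3, -0.3]
gripper_width: 0.191
```

```bash
python3 -m jog '[[[0,0,0.004,0,0,0,1],[0,0,0.008,0,0,0,1],[0,0,0.012,0,0,0,1],[0,0,0.016,0,0,0,1],[0,0,0.018,0,0,0,1]]]'
```

```text
t: 16.08
tool_pos: [0.5504, -0.123, 0.1356]
orientation: [[-0.095, 0.996, -0.0], [0.996, 0.095, 0.0], [0.0, -0.0, -1.0]]
wrist_force: [0.6, 1.7, 0.2]
gripper_width: 0.19
```

```bash
python3 -m jog '[[[0,0,0.002,0,0,0,1],[0,0,0.004,0,0,0,1],[0,0,0.006,0,0,0,1],[0,0,0.006,0,0,0,1]]]'
```

```text
t: 16.58
tool_pos: [0.5513, -0.1232, 0.1311]
orientation: [[-0.095, 0.996, 0.002], [0.996, 0.095, -0.0], [-0.001, 0.002, -1.0]]
wrist_force: [-0.5, 2.1, 4.7]
gripper_width: 0.185
```

```bash
python3 -m jog '[[[0,0,0.001,0,0,0,1],[0,0,0.002,0,0,0,1],[0,0,0.002,0,0,0,1]]]'
```

```text
t: 16.95
tool_pos: [0.5524, -0.1236, 0.1309]
orientation: [[-0.095, 0.995, 0.005], [0.996, 0.095, -0.001], [-0.002, 0.004, -1.0]]
wrist_force: [-0.8, 2.8, 12.3]
gripper_width: 0.195
```

```bash
python3 -m jog '[[[0,0,-0.001,0,0,0,1],[-0.000,-0.0075,-0.0015,0,0,0,1],[0,-0.015,-0.0006,0,0,0,1],[0,-0.0227,0.0007,0,0,0,1],[0,-0.03,0.0025,0,0,0,1],[0,-0.03,0.0025,0,0,0,1]]]' 16
```

```text
t: 17.7
tool_pos: [0.5203, -0.1265, 0.1266]
orientation: [[-0.094, 0.996, 0.001], [0.996, 0.094, -0.001], [-0.001, 0.001, -1.0]]
wrist_force: [-0.4, 1.1, 8.0]
gripper_width: 0.198
```

```bash
python3 -m jog '[[[0,-0.0078,0.0016,0,0,0,1],[0,-0.0153,0.0044,0,0,0,1],[0,-0.022,0.0077,0,0,0,1],[0,-0.0289,0.0117,0,0,0,1],[0,-0.0289,0.0117,0,0,0,1]]]' 16
python3 - <<'E'
from h import *
for n in("scene","top"):
    p,d=arm.camera(n); b=cv2.cvtColor(p,cv2.COLOR_RGB2BGR); cv2.imwrite(f"pics/{n}9f.png",b);np.savez(f"pics/{n}9.npz",p=p,d=d)
s=arm.observe();print(s["tool_pos"],s["gripper_width"],s["wrist_force"])
a=cv2.imread("pics/scene9f.png")[120:300,200:400];c=cv2.imread("pics/top9f.png")[140:270,250:380]
cv2.imwrite("pics/s9.png",cv2.resize(a,None,fx=4,fy=3.3));cv2.imwrite("pics/t9.png",cv2.resize(c,None,fx=4.5,fy=4.5))
E
```

```text
t: 18.32
tool_pos: [0.4906, -0.1291, 0.1145]
orientation: [[-0.095, 0.996, -0.001], [0.996, 0.095, -0.001], [-0.001, -0.001, -1.0]]
wrist_force: [-3.8, -0.1, 11.6]
gripper_width: 0.195
[ 0.49086581 -0.12914188  0.11463298] 0.2037842198235501 [-6.29178329  0.58910992 11.11547308]
```

View pics/s9.png

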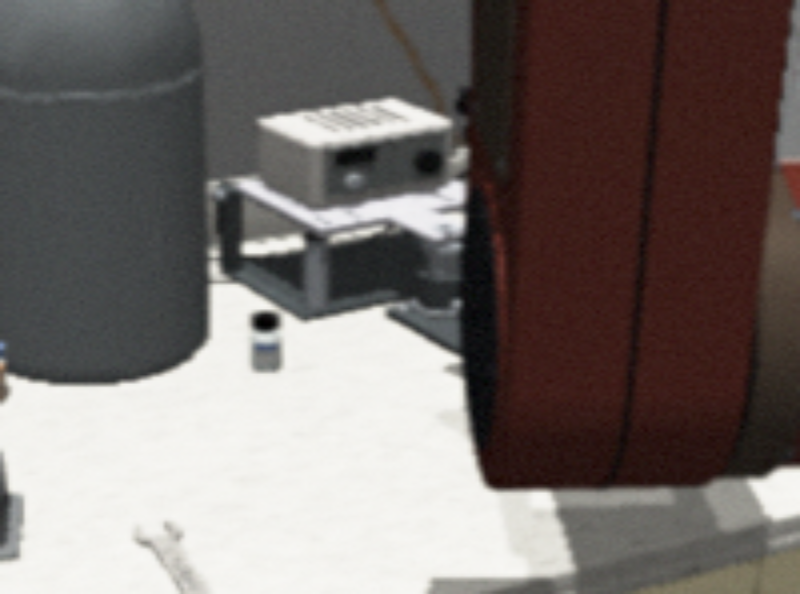

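View pics/t9.png

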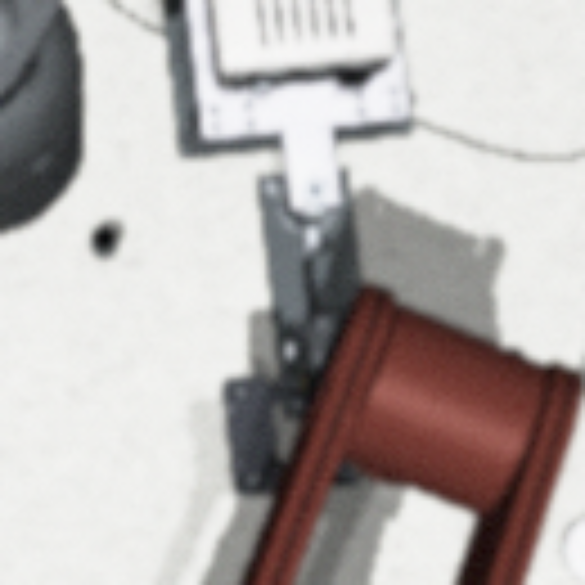

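```bash
python3 -m jog '[[[0,-0.0068,0.0037,0,0,0,1],[0,-0.0137,0.0081,0,0,0,1],[0,-0.0202,0.0130,0,0,0,1],[0,-0.026,0.0189,0,0,0,1],[0,-0.026,0.0189,0,0,0,1]]]' 16
python3 - <<'E'
from h import *
s=arm.observe();F=s["wrist_force"];T=s["tool_pos"];print(T,F)
u=(.5512-T[0])/.9955;h=T[2]+.0187-.035;th=np.arctan2(u,h);F_u=-F[0]
print("theta",th,"r",np.hypot(u,h),"radial(+=we push in)",F_u*np.sin(th)+F[2]*np.cos(th),"resist tangential",-(F_u*np.cos(th)-F[2]*np.sin(th)))
E
```

```text
t: 19.05
tool_pos: [0.4639, -0.1313, 0.0948]
orientation: [[-0.095, 0.996, -0.003], [0.996, 0.095, -0.0], [0.0, -0.003, -1.0]]
wrist_force: [-5.8, 1.0, 11.5]
gripper_width: 0.201
[ 0.4639403  -0.13130426  0.0947985 ] [-5.77984488  1.04211731 11.50567159]
theta 0.8404463113788524 r 0.11766589819936132 radial(+=we push in) 11.981426570709289 resist tangential 4.715135512803217
```

```bash
python3 - <<'E'
from h import *
np.set_printoptions(precision=4,suppress=True)
for n in("scene","top"):
    p,d=arm.camera(n); b=cv2.cvtColor(p,cv2.COLOR_RGB2BGR); cv2.imwrite(f"pics/{n}10f.png",b);np.savez(f"pics/{n}10.npz",p=p,d=d)
s=arm.observe();print(s["tool_pos"],s["wrist_force"])
c=cv2.imread("pics/top10f.png")[150:270,260:360]
cv2.imwrite("pics/t10.png",cv2.resize(c,None,fx=6,fy=5))
def height(f,us,vs):
    d=np.load(f)["d"];o=[]
    for u in us:
        for v in vs:
            c,r=ray("top",u,v);o.append((c+r*d[v,u])[2])
    return np.median(o),np.std(o)
for f in("pics/top0.npz","pics/top9.npz","pics/top10.npz"):
    print(f,"tongue end",height(f,range(317,322),range(178,183)),"tongue root",height(f,range(316,321),range(167,170)),"table",height(f,range(300,306),range(200,206)),"basenose",height(f,(309,310),(184,186)))
E
```

```text
[ 0.4644 -0.1314  0.0952] [-5.6134  1.5593 10.3636]
pics/top0.npz tongue end (np.float64(0.08686895139372908), np.float64(0.0032919146853749265)) tongue root (np.float64(0.08708436617174997), np.float64(0.34843764477186656)) table (np.float64(0.0008316092459430546), np.float64(0.0021270753724303734)) basenose (np.float64(-4.361524157681096e-05), np.float64(0.0012476622514365101))
pics/top9.npz tongue end (np.float64(0.08700005395200061), np.float64(0.002506762499981683)) tongue root (np.float64(0.08493239980725886), np.float64(0.0022602223462322765)) table (np.float64(0.0003396904846421078), np.float64(0.003088090149385942)) basenose (np.float64(0.010530997911503692), np.float64(0.0025181489446125535))
pics/top10.npz tongue end (np.float64(0.09220514177369621), np.float64(0.002702624073334535)) tongue root (np.float64(0.08886502292327458), np.float64(0.0032018932850993217)) table (np.float64(0.00042363129143463407), np.float64(0.0024418374948804965)) basenose (np.float64(0.010258537221615294), np.float64(0.0033749694678219372))
```

View pics/t10.png

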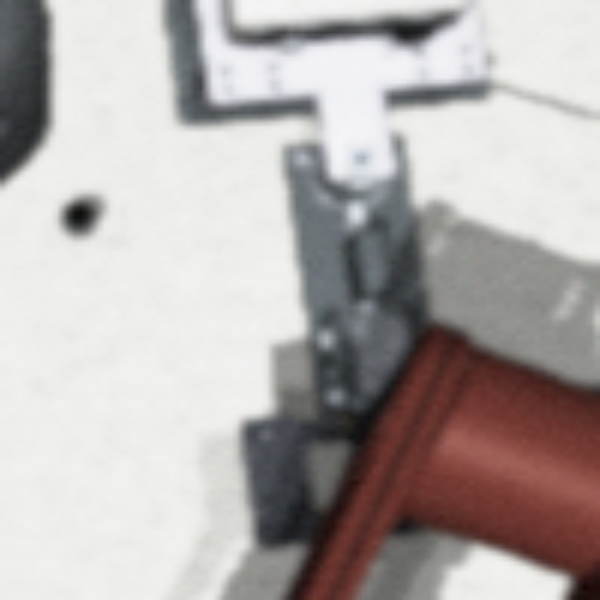

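```bash
python3 -m jog '[[[0,0,0,0,0,0,1],[0,-0.0015,-0.002,0,0,0,1],[0,-0.0045,0.0035,-0.06,0,0,1],[0,-0.0081,0.0089,-0.12,0,0,1],[0,-0.0081,0.0089,-0.12,0,0,1]]]' 50
cat > st.py <<'E'
from h import *
np.set_printoptions(precision=4,suppress=True)
p,d=arm.camera("top"); s=arm.observe();print(s["tool_pos"],s["wrist_force"],s["gripper_width"],"q",s["q"])
o=[]
for u in range(317,322):
    for v in range(178,183):
        c,r=ray("top",u,v);o.append((c+r*d[v,u])[2])
print("tongue",np.median(o),"lever~",.44+(np.mean(o)-.0865)/.95/.027,"tilt",np.arctan2(s["orientation"][0,2],-s["orientation"][2,2]))
E
python3 st.py
```

```text
t: 19.77
tool_pos: [0.4572, -0.1317, 0.0852]
orientation: [[-0.093, 0.988, 0.12], [0.996, 0.092, 0.012], [0.0, 0.121, -0.993]]
wrist_force: [5.7, 1.8, -0.5]
gripper_width: 0.191
[ 0.4577 -0.1318  0.0857] [ 5.075   2.6086 -1.1847] 0.19025761858542412 q [-0.5001 -0.137   2.1088  0.0771  1.0709 -2.198 ]
tongue 0.09485668892432564 lever~ 0.7805871500822446 tilt 0.12019068891804446
```

```bash
python3 -m jog '[[[0,0.0017,0.0022,0,0,0,1],[0,0.0017,0.0022,0,0,0,1],[0,-0.0017,0.0075,-0.06,0,0,1],[0,-0.005,0.0131,-0.12,0,0,1],[0,-0.005,0.0131,-0.12,0,0,1]]]' 50; python3 st.py
```

```text
t: 20.45
tool_pos: [0.4517, -0.1324, 0.0716]
orientation: [[-0.095, 0.968, 0.232], [0.996, 0.092, 0.022], [0.0, 0.233, -0.972]]
wrist_force: [-11.6, -0.3, 13.0]
gripper_width: 0.195
[ 0.4521 -0.1325  0.072 ] [-13.0085   0.6188  13.0052] 0.19352942475341206 q [-0.57   -0.2249  2.2275  0.1765  0.9604 -2.3243]
tongue 0.09944427775610332 lever~ 0.9213120623100871 tilt 0.23390410914801626
```

```bash
python3 -m jog '[[[0,-0.0011,-0.0014,0,0,0,1],[0,-0.0045,0.0041,-0.06,0,0,1],[0,-0.0076,0.0096,-0.12,0,0,1],[0,-0.0076,0.0096,-0.12,0,0,1]]]' 50; python3 st.py
```

```text
t: 21.0
tool_pos: [0.4485, -0.1326, 0.0606]
orientation: [[-0.093, 0.932, 0.35], [0.996, 0.087, 0.034], [0.001, 0.351, -0.936]]
wrist_force: [-0.4, 2.2, 6.4]
gripper_width: 0.189
[ 0.4489 -0.1328  0.0612] [-3.2116  2.3103  6.0201] 0.18770308458577747 q [-0.6545 -0.3092  2.3439  0.3194  0.8654 -2.4978]
tongue 0.10394097655365964 lever~ 1.0975472111959041 tilt 0.35670632914955364
```

```bash
python3 -m jog '[[[0,-0.0019,0.0022,0,0,0,1],[0,-0.0038,0.0045,0,0,0,1],[0,-0.0056,0.0068,0,0,0,1],[0,-0.0056,0.0068,0,0,0,1]]]' 50; python3 st.py
```

```text
t: 21.55
tool_pos: [0.4452, -0.1329, 0.0526]
orientation: [[-0.097, 0.933, 0.346], [0.995, 0.091, 0.034], [0.001, 0.347, -0.938]]
wrist_force: [-15.7, -0.9, 12.5]
gripper_width: 0.192
[ 0.4452 -0.1329  0.0527] [-15.8329  -0.3105  12.6521] 0.19101630655501123 q [-0.6597 -0.2995  2.3541  0.3232  0.8507 -2.5129]
tongue 0.10541161842811864 lever~ 1.1685666797657017 tilt 0.35310611184939644
```

```bash
python3 - <<'E'
from h import *
for n in("scene","top"):
    p,d=arm.camera(n); b=cv2.cvtColor(p,cv2.COLOR_RGB2BGR); cv2.imwrite(f"pics/{n}11f.png",b);np.savez(f"pics/{n}11.npz",p=p,d=d)
c=cv2.imread("pics/top11f.png")[155:255,270:370]
cv2.imwrite("pics/t11.png",cv2.resize(c,None,fx=8,fy=6,interpolation=cv2.INTER_CUBIC))
a=cv2.imread("pics/top4f.png")[155:255,270:370]
cv2.imwrite("pics/t11b.png",cv2.resize(a,None,fx=8,fy=6,interpolation=cv2.INTER_CUBIC))
cv2.imwrite("pics/s11.png",cv2.imread("pics/scene11f.png"))
E
```

```text
(no output)
```

View pics/t11.png

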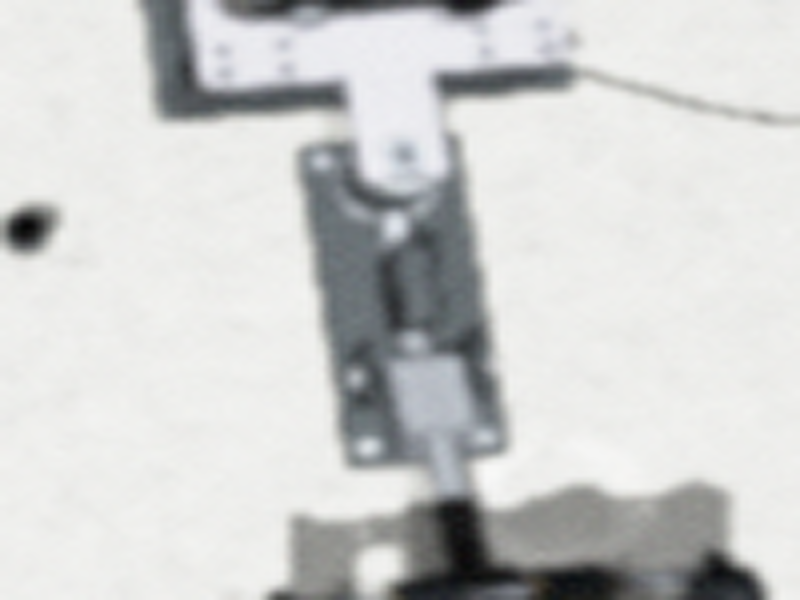

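View pics/t11b.png

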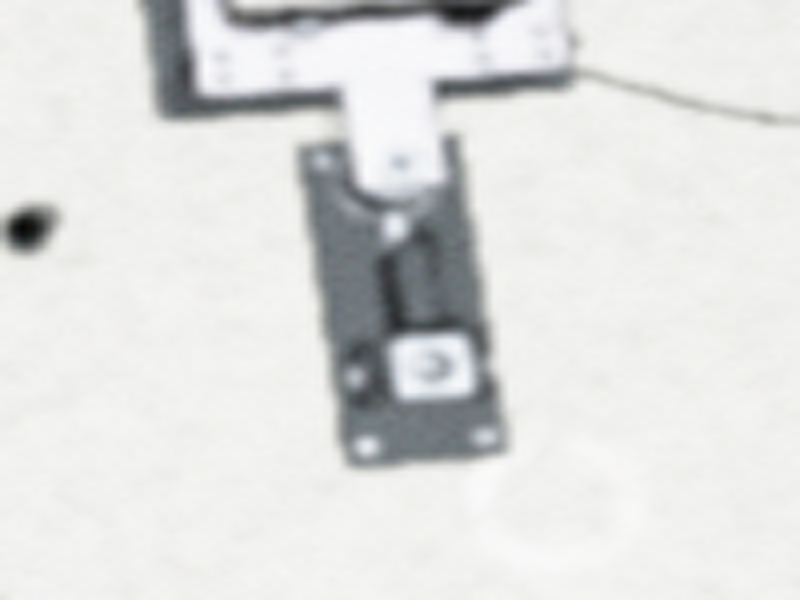

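View pics/s11.png

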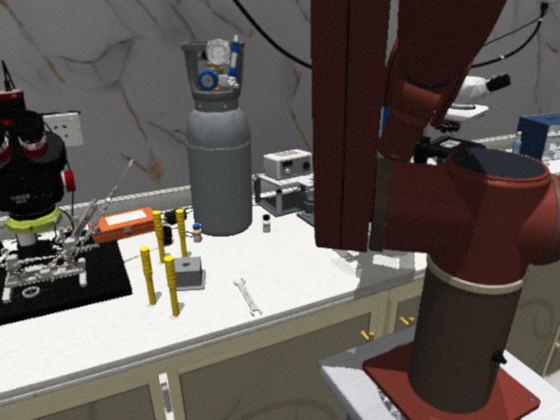

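```bash
python3 - <<'E'
from h import *
np.set_printoptions(precision=4,suppress=True)
z=np.load("pics/top11.npz");d=z["d"];g=z["p"].astype(int).sum(2)//3
for v in range(208,252,1):
    uc=270+(428+ (v-219)*(38/23*1.0)*0.9)/8 -.5   # along axis roughly
    uc=np.interp(v,[216,230,248],[323.2,325.2,328.0]); us=range(int(round(uc))-1,int(round(uc))+2)
    P=[]
    for u in us:
        c,r=ray("top",u,v);P.append(c+r*d[v,u])
    P=np.median(P,0);
    ux=(.5512-P[0])*.9955+(-.1212-P[1])*.095
    print(v,g[v,us[0]:us[-1]+1],"u",round(ux*1e3,1),"z",round(P[2]*1e3,1),"y",P[1])
E
```

```text
208 [98 87 92] u -24.9 z 78.0 y -0.1202198505996249
209 [104  88  97] u -24.3 z 39.2 y -0.12435036859566939
210 [140 110 101] u -21.9 z 24.8 y -0.12582927240508568
211 [172 133 110] u -18.5 z 27.2 y -0.12549290648448552
212 [175 143 105] u -15.4 z 23.4 y -0.12583068311167026
213 [160 142 111] u -12.0 z 27.0 y -0.12444735512409938
214 [159 154 150] u -7.4 z 47.5 y -0.12314877922000617
215 [176 175 180] u -3.9 z 51.7 y -0.12255121781015446
216 [189 187 188] u -0.7 z 54.0 y -0.12156838188285043
217 [190 193 192] u 2.8 z 54.8 y -0.12187785746334731
218 [191 190 189] u 6.0 z 57.3 y -0.12142693172073946
219 [189 189 191] u 9.7 z 57.6 y -0.12475610591684769
220 [188 188 191] u 12.8 z 56.6 y -0.12467559613531876
221 [189 187 188] u 16.2 z 62.0 y -0.12385786029815674
222 [190 191 188] u 19.6 z 63.7 y -0.124014995201679
223 [189 190 189] u 23.0 z 68.3 y -0.12342166336594873
224 [192 190 186] u 26.2 z 68.9 y -0.1232423967226205
225 [185 185 185] u 29.4 z 68.7 y -0.12324555709990109
226 [177 177 171] u 32.9 z 65.3 y -0.12725403051547202
227 [180 173 165] u 35.9 z 58.9 y -0.1267171408336971
228 [
[... 571 characters left out ...]
 y -0.12765251718624507
239 [33 31 46] u 75.2 z 80.2 y -0.1303807033297638
240 [24 20 34] u 78.4 z 84.4 y -0.13007737073486925
241 [24 29 30] u 81.5 z 80.9 y -0.13027698962562223
242 [25 19 26] u 84.6 z 84.8 y -0.1296962352571476
243 [22 26 26] u 87.8 z 86.3 y -0.12955487927164996
244 [24 20 25] u 91.0 z 85.1 y -0.12972506017597377
245 [18 15 34] u 94.5 z 85.2 y -0.13273527138291694
246 [12 17 27] u 97.6 z 87.6 y -0.13249437450119372
247 [16 14 28] u 100.7 z 88.4 y -0.13240289817555728
248 [14 16 21] u 103.8 z 89.6 y -0.13212402052238167
249 [18  9 21] u 106.8 z 93.0 y -0.1310349600909871
250 [19 16 21] u 109.9 z 102.0 y -0.131602093545653
251 [15 18 13] u 113.1 z 96.2 y -0.13176013183858812
```

```bash
python3 - <<'E'
from h import *
D=np.array([.9955,.095]);Y=np.array([-.095,.9955])
b=cv2.imread("pics/top11f.png").astype(int)
for th in (1.0,1.05,1.1):
    ax=np.array([np.sin(th),np.cos(th)]);nr=np.array([-np.cos(th),np.sin(th)])
    def W(r,off,lat=0):
        q=ax*r+nr*off
        xy=np.array([.5515,-.1212])-D*q[0]+Y*lat
        return proj("top",[*xy,.035+q[1]])
    print(th,"corner",W(.045,.015),"ring9",W(.080,.009),"ring7",W(.08,.007),"ring axis",W(.08,0),"pivot bolt?")
W
g=b.sum(2)//3
for v in range(220,244): print(v,g[v,316:336])
E
```

```text
1.0 corner [324.35009429 224.94846249] ring9 [326.01926671 234.97618604] ring7 [325.99896235 235.32442184] ring axis [325.92821248 236.5369403 ] pivot bolt?
1.05 corner [324.3634607  225.52707016] ring9 [325.99600898 235.76431789] ring7 [325.97081827 236.08452764] ring axis [325.88307696 237.19927258] pivot bolt?
1.1 corner [324.37093793 226.08129227] ring9 [325.9627239  236.49911227] ring7 [325.9327508  236.79059932] ring axis [325.82838376 237.80519441] pivot bolt?
220 [ 86  80 107 152 178 190 192 188 188 191 191 183 150 101  90 111 170 228
 237 235]
221 [ 78  85  97 141 180 191 194 189 187 188 192 186 162 117  95 114 169 224
 233 236]
222 [ 83  90  95 133 179 193 192 190 191 188 191 192 169 129 111 116 160 210
 230 233]
223 [101  97  98 133 174 189 193 189 190 189 189 191 174 138 119 120 150 201
 230 236]
224 [112 106  97 124 165 186 193 192 190 186 190 190 174 145 124 115 145 193
 229 235]
225 [115 108 101 108 152 181 190 185 185 185 185 180 169 151 134 127 141 189
 229 236]
226 [121 113  98 108 141 170 177 175 177 177 171 167 167 165 165 153 148 188
 231 238]
227 [137 120 101 10
[... 759 characters left out ...]
236]
236 [238 240 237 238 232 222 209 199 180 176 178 164 156 190 231 242 241 236
 236 235]
237 [239 239 238 236 230 211 202 187 161 144 136 127 129 157 214 237 239 238
 236 228]
238 [241 240 241 237 224 189 166 153 123  95  74  74  80 133 194 232 234 235
 221 202]
239 [236 235 235 229 197 148 123 110  79  41  33  31  46 102 165 202 210 203
 190 167]
240 [214 211 207 194 164 121 103  87  60  30  24  20  34  74 126 158 166 162
 152 145]
241 [176 165 168 156 136 116 106  91  66  33  24  29  30  59 112 144 147 146
 139 143]
242 [152 149 143 141 134 117 105  98  77  47  25  19  26  63 108 142 150 142
 142 141]
243 [156 141 142 142 131 117 105 103  78  50  22  26  26  52 101 145 153 148
 146 143]
```

```bash
python3 -m jog '[[[0,-0.0015,0.0014,0,0,0,1],[0,-0.003,0.0028,0,0,0,1],[0,-0.003,0.0028,0,0,0,1]]]' 55; python3 st.py
```

```text
t: 22.08
tool_pos: [0.4439, -0.1331, 0.0494]
orientation: [[-0.097, 0.933, 0.347], [0.995, 0.091, 0.034], [0.0, 0.348, -0.937]]
wrist_force: [-14.6, 1.2, 14.5]
gripper_width: 0.194
[ 0.4439 -0.1332  0.0495] [-14.4913  -0.3859  14.5028] 0.18695051007942162 q [-0.6632 -0.2971  2.3597  0.3274  0.8434 -2.5209]
tongue 0.10539483618962442 lever~ 1.173812767476496 tilt 0.3541365662333979
```

```bash
python3 -m jog '[[[0,-0.0015,0.0014,0,0,0,1],[0,-0.003,0.0028,0,0,0,1],[0,-0.003,0.0028,0,0,0,1]]]' 60; python3 st.py; python3 - <<'E'
from h import *
P=[]
for n in range(2):
    p,d=arm.camera("top");P.append(p);D=d
cv2.imwrite("pics/top12f.png",cv2.cvtColor(P[0],cv2.COLOR_RGB2BGR))
g=P[0].astype(int).sum(2)//3;h=P[1].astype(int).sum(2)//3;g=(g+h)//2
o=np.load("pics/top11.npz")["p"].astype(int).sum(2)//3
for v in list(range(223,230))+list(range(234,241)): print(v,"now",g[v,320:330],"before",o[v,320:330])
E
```

```text
t: 22.5
tool_pos: [0.4431, -0.1337, 0.047]
orientation: [[-0.097, 0.932, 0.348], [0.995, 0.091, 0.033], [-0.001, 0.35, -0.937]]
wrist_force: [-15.9, 2.1, 20.0]
gripper_width: 0.19
[ 0.4431 -0.1337  0.047 ] [-15.9839   2.4147  20.4942] 0.18884398690535278 q [-0.6667 -0.2952  2.3643  0.3317  0.8365 -2.529 ]
tongue 0.10571049552072642 lever~ 1.1927410035441213 tilt 0.35612846493070044
223 now [176 193 195 191 192 193 193 192 172 136] before [174 189 193 189 190 189 189 191 174 138]
224 now [168 189 192 194 192 193 194 192 177 142] before [165 186 193 192 190 186 190 190 174 145]
225 now [157 185 192 189 193 188 191 189 177 149] before [152 181 190 185 185 185 185 180 169 151]
226 now [148 175 181 181 184 181 177 174 169 165] before [141 170 177 175 177 177 171 167 167 165]
227 now [130 156 166 172 181 178 168 154 158 179] before [130 153 158 168 180 173 165 150 155 178]
228 now [120 141 151 165 181 186 164 145 147 171] before [121 143 146 158 180 180 163 144 151 175]
229 now [121 136 146 163 182 188 167 140 137 146] before [121 135 145 154 183 188 163 138 137 151]
234 now [230 219 205 186 178 190 190 168 165 213] before [229 217 205 185 171 189 186 171 165 214]
235 now [233 223 211 193 183 189 190 171 166 208] before [234 223 211 193 180 183 186 171 164 202]
236 now [233 224 213 201 184 188 192 175 167 203] before [232 222 209 199 180 176 178 164 156 190]
237 now [235 227 214 199 181 175 173 160 150 185] before [230 211 202 187 161 144 136 127 129 157]
238 now [234 223 207 187 158 135 127 114 112 154] before [224 189 166 153 123  95  74  74  80 133]
239 now [228 200 175 152 115  83  65  56  67 122] before [197 148 123 110  79  41  33  31  46 102]
240 now [201 156 127 107  75  40  30  30  42  89] before [164 121 103  87  60  30  24  20  34  74]
```

```bash
python3 -m jog '[[[0,0.003,-0.0023,0,0,0,1],[0,0.0065,-0.0046,0,0,0,1],[0,0.0065,-0.0046,0,0,0,1]]]' 60; cat >> st.py <<'E'
q,_=arm.camera("top")
g=(p.astype(float).sum(2)+q.astype(float).sum(2))/6
def edge(prof,v0,hi,lo):
    m=(hi+lo)/2
    for i in range(len(prof)-1):
        if prof[i]>=m>prof[i+1]: return v0+i+(prof[i]-m)/(prof[i]-prof[i+1])
print("ring row",edge(g[232:243,325:328].mean(1),232,182,25),"block row",edge(g[222:230,321:323].mean(1),222,191,143))
cv2.imwrite("pics/last.png",cv2.cvtColor(p,cv2.COLOR_RGB2BGR))
dd=(np.asarray(d))
up=[]
for v in range(228,250):
    uc=np.interp(v,[216,230,248],[323.2,325.2,328.0])
    for u in (int(round(uc))-1,int(round(uc)),int(round(uc))+1):
        c,r=ray("top",u,v);X=c+r*d[v,u];up.append([(.5512-X[0])*.9955+(-.1212-X[1])*.095,X[2],v])
up=np.array(up)
for a,b in((229,237),(239,248)):
    k=(up[:,2]>=a)&(up[:,2]<b);f=np.polyfit(up[k,0],up[k,1],1);print("rod seg angle from vertical",np.pi/2-np.arctan(f[0]))
E
python3 st.py
```

```text
t: 23.02
tool_pos: [0.445, -0.1327, 0.0514]
orientation: [[-0.098, 0.934, 0.343], [0.995, 0.092, 0.034], [0.001, 0.345, -0.939]]
wrist_force: [-20.1, -2.6, 13.1]
gripper_width: 0.193
[ 0.445  -0.1327  0.0513] [-19.0126  -2.632   13.5742] 0.1844377036056047 q [-0.6583 -0.2955  2.3536  0.3216  0.8488 -2.5121]
tongue 0.10586399072797659 lever~ 3.339473849189831 tilt 0.3506773296664334
ring row 237.6079207920792 block row 226.32394366197184
rod seg angle from vertical 1.2905499408150427
rod seg angle from vertical 1.082488275556306
```

```bash
python3 -m jog '[[[0,-0.0018,0.0006,0,0,0,1],[0,-0.0035,0.0012,0,0,0,1],[0,-0.0035,0.0012,0,0,0,1],[0,-0.0035,0.0012,0,0,0,1]]]' 60; python3 st.py
```

```text
t: 23.62
tool_pos: [0.4444, -0.1331, 0.0501]
orientation: [[-0.096, 0.933, 0.348], [0.995, 0.09, 0.034], [0.0, 0.35, -0.937]]
wrist_force: [-7.0, 0.6, 7.2]
gripper_width: 0.193
[ 0.4444 -0.1331  0.0501] [-5.8882  0.3497  7.4783] 0.1881209654570077 q [-0.6631 -0.2984  2.3597  0.3284  0.8435 -2.5206]
tongue 0.10510337272340942 lever~ 1.160950055813539 tilt 0.3556771781721664
ring row 237.8186638388123 block row 226.50555555555556
rod seg angle from vertical 1.0635412807920126
rod seg angle from vertical 3.0435004641221806
```

```bash
python3 -m jog '[[[0,-0.0012,0.0014,0,0,0,1],[0,-0.0024,0.003,0,0,0,1],[0,-0.0024,0.003,0,0,0,1],[0,-0.0024,0.003,0,0,0,1]]]' 60; python3 st.py; python3 - <<'E'
import cv2
c=cv2.imread("pics/last.png")[120:270,240:400]
cv2.imwrite("pics/t13.png",cv2.resize(c,None,fx=4.5,fy=4,interpolation=cv2.INTER_CUBIC))
E
```

```text
t: 24.22
tool_pos: [0.4435, -0.1336, 0.0474]
orientation: [[-0.097, 0.932, 0.348], [0.995, 0.091, 0.033], [-0.0, 0.35, -0.937]]
wrist_force: [-14.7, 2.4, 18.4]
gripper_width: 0.189
[ 0.4436 -0.1336  0.0475] [-13.6871   1.4501  18.276 ] 0.19116615551786667 q [-0.6658 -0.2952  2.3632  0.3312  0.8372 -2.5274]
tongue 0.10561822454757741 lever~ 1.1532969026693858 tilt 0.3562047257562568
ring row 238.27528675703857 block row 226.5857142857143
rod seg angle from vertical 1.1798195217614529
rod seg angle from vertical 1.1335892374393832
```

View pics/t13.png

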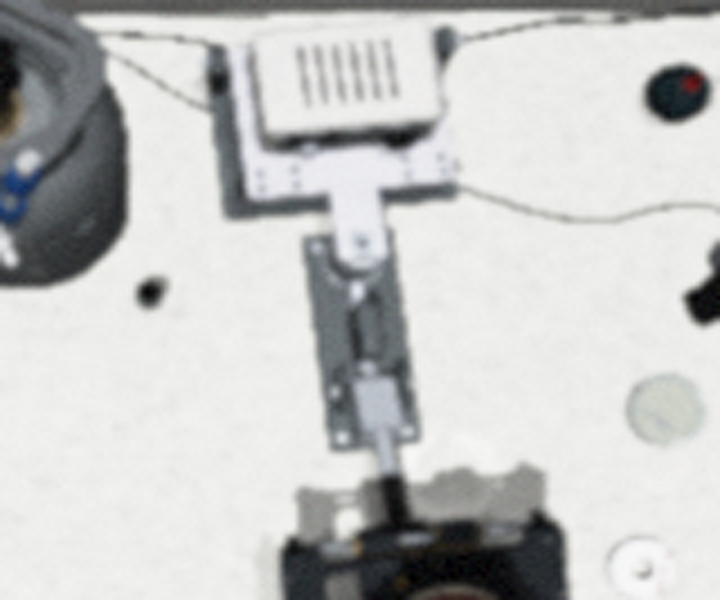

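```bash
python3 -m jog '[[[0,0,0,0,0,0,1],[0,0,0,0,0,0,1],[0,0,0,0,0,0,1],[0,0,0,0,0,0,1],[0,0,0,0,0,0,1],[0,0,0,0,0,0,1],[0,0,0,0,0,0,1],[0,0,0,0,0,0,1]]]' 60; python3 st.py
python3 - <<'E'
from h import *
p,d=arm.camera("scene"); cv2.imwrite("pics/s14.png",cv2.cvtColor(p,cv2.COLOR_RGB2BGR)[120:300,80:440])
E
```

```text
t: 25.32
tool_pos: [0.4436, -0.1336, 0.0475]
orientation: [[-0.097, 0.932, 0.349], [0.995, 0.091, 0.033], [-0.001, 0.35, -0.937]]
wrist_force: [-14.8, 1.4, 18.6]
gripper_width: 0.188
[ 0.4435 -0.1336  0.0475] [-14.4543   1.4119  18.8203] 0.18538157871314828 q [-0.6658 -0.2952  2.3632  0.3312  0.8372 -2.5274]
tongue 0.1063462958162591 lever~ 1.1987644908899353 tilt 0.3561456047960031
ring row 238.25641025641025 block row 226.5960591133005
rod seg angle from vertical 1.1823411581172967
rod seg angle from vertical 1.161808631952072
```

View pics/s14.png

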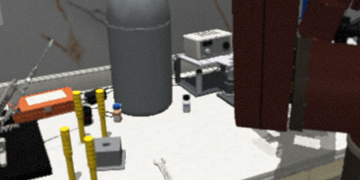

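```bash
python3 -c "
from station import arm;print(arm.close_job());print(arm.observe()['t'])"
```

```text
the job is handed in; nothing more can be done
None
the job is handed in; nothing more can be done
```

I set the jack under the lift pad, put the black pump handle in its socket and swung it down to the stop. I handed the job in at about 25.5 s of 67 s, still gripping the handle at 60 N.

**Jack position:** After I put it down, the saddle measured about 1 to 2 mm off the lift pad's dot. The top view near the end showed the jack had not moved during the swing.

**Handle insertion:** It stopped at the expected depth, with the tool at 130.9 mm against 131.2 mm calculated, and 12 N pushing back. At hand-in I was still pressing it toward the socket floor with about 20 N.

**Lift:** The tongue rose about 18 to 19 mm. It stayed there, and so did the socket block, when I pressed harder, so I took the lever to be on its stop. A one-second hold before hand-in showed nothing drifting, with about 10 N pressing down at the grip.

**Two checks that were not clean:**
- **Handle slip:** With a light 16 N grip the handle slipped in the pads partway through the swing. I raised the grip to 50 to 60 N and turned the tool with the lever for most of the rest. For a moment this pulled outward on the handle with about 4 N, and after that I kept pushing it inward.
- **Handle depth at the end:** The top image shows the lower edge of the rubber grip roughly 1 to 2 mm further out than "fully home" predicts. I put this down to the rod tilting in its socket play and image error. The forces say it is seated, but I could not confirm that from the images.

I moved nothing else on purpose. The items visible in the last pictures looked to be where they started, but the arm hid part of the worktop and I did not check each one.

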